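Trip the treadle and draw out the waste tray with the pull hook

ROBOT

A 7-joint arm with a two-finger parallel gripper is mounted at the origin on a cart in front of the work surface, level with it; the furniture and walls round the work are solid. World frame = base frame: x ahead of the robot, y to its left, z up, the work surface at z = 0. Lengths are in mm, angles in rad, forces in N, time in s.
With the tool pointing down it reaches from about 400 to 925 mm from the base axis. Payload 5.6 kg.
Tool frame: the origin (TCP) lies between the finger pads; the fingertips stand 22 mm ahead of it and the grasp point (between the pads) lies 3 mm ahead of it; y points along the fingers, x is the direction in which the jaws open and shut, and the axes are right-handed (so a half turn about y gives the same grasp; the last joint's range is limited). The gripper opens to 85 mm and grips with 20 to 120 N. Pads are 22 mm wide; open, the fingers measure 114 mm over their backs; the gripper's body (76 mm by 85 mm) begins 54 mm behind the grasp point. The pads swing forward as they close: fully open they stand 13 mm farther back than shut.
Start: joints at [1.307, 0.468, -0.012, 1.603, 0.006, 1.071, -0.056], TCP at [142.315, -634.235, 253.29] pointing down, gripper open.
Joint ranges: [-2.53, 2.53], [-0.31, 2.02], [-1.57, 1.55], [0.28, 2.44], [-1.29, 4.43], [0.15, 1.84], [-2.92, 2.92]. Speed limits (rad/s): [2.57, 2.57, 3.14, 3.14, 3.14, 3.14, 3.14].

INTERFACE

Orientations are given as a rotation vector (axis times angle).
In Python, from workcell import sensors, snapshot, workorder gives the robot as it stands.
- The arm moves only by the shell command python3 -m crank 'ROWS' [FORCE]. ROWS is JSON, a list of rows, each a list of 7 numbers: the shift along the tool's x, y, z in mm, then the turn, a rotation vector about the tool's x, y, z in degrees, then the gripper command: -1 is fully open, 1 is shut, values between are in proportion. In form: [[dx, dy, dz, ax, ay, az, jaw], ...]. A call has 1 to 20 rows; each row is the pose to reach, as a shift and turn from the pose measured when the call began, along the tool's axes at that moment; what a row does not reach only later rows make up. A row lasts 1/10 s, in which the tool goes at most 50 mm and 8.59 degrees, less where a joint would pass 70% of its speed; a pose out of reach is approached as far as the arm can. A call with a gripper value outside its range is refused whole. The fingers move at their own pace and stop on an object; FORCE is the grip in N (left out, the last holds). Time passes only in rows, so rows that repeat a pose let the fingers close. It gives the time, the measured TCP pose, the force and the opening at its end, in the units of the state.
- sensors.read_state(): the state, without advancing time (a new reading comes with each control period).
- snapshot(name): name is "scene" or "side" or "wrist"; returns a dict with "img" (384x512x3 uint8, red, green, blue), "fx", "fy", "cx", "cy" (pixels), "xyz" and "orientation" of the camera in the world; the wrist camera has in their place "hand_eye" (4x4, takes a point from camera to tool coordinates, whose origin is the TCP and whose axes are the tool frame's). Camera axes: x right, y down, z forward; pixel columns grow to the right and rows downward; lengths in mm; the calibration is good to about 2 mm. A picture is of the moment at which its call begins: read the wrist's pose just before it. There is no depth.
- workorder.sign_off(): hands the job in, once; it reports no verdict.
The state is a dict: "time_s": time; "qpos": joint angles; "qvel": joint speeds; "joint_torque": joint torques, N m; "ee_pos": TCP position; "orientation": TCP orientation; "force": force on the tool from outside, world axes, zero at the start; "moment": the same for the moment, N m; "grip_width": finger opening in mm.
Only numpy, scipy, OpenCV 4.12 (cv2) and the standard library are available. Lean on these libraries where they do the work, as an engineer would, in place of code of your own. Each camera call takes 0.05 s, during which the arm holds its last target. There are 200 camera calls.

TASK

Open the waste tray for emptying: reach in under the guard and press the treadle fully down to its stop for a moment so that the tray springs free, then let the treadle up. Take the pull hook off its wooden rest, drop its point into the finger hole of the tray's tab, draw the tray out as far as it goes, and lay the hook back in its rest as it was. Touch the tray only with the hook, since its edges are sharp; force nothing, and leave the loose things around in their places.

Things in the scene. Friction and masses are not known exactly. Their poses are not given: they have to be found in the camera images.
- tray_unit: Grey sheet-metal unit fixed to the bench, 150 (x) x 276 (y) mm. Origin on the bench plane; front edge (facing the robot) at its x = -85 mm, back at +65 mm. +x points away from the robot, +z up. Right half (y -138 to 0): treadle bay, open at the front only, under a guard roof whose underside is 150 mm above the bench and whose front edge is at x = -88 mm, clear width 127 mm. Left half (y 0 to +138): closed tray bay, 102 mm high, with a round chute collar on top up to 110 mm.
- treadle_pad (a point): Point on the upper face of the treadle where it is to be pressed, about 8 mm behind its free edge and 30 mm behind the front edge of the guard roof, so it can only be reached from the front with the tool leaning back towards the robot (fingers pointing forward and down, 45 degrees suits). At rest it is 65 mm above the bench. The point moves with the treadle.
- treadle_hinge (a joint): Angle of the treadle: 0 at rest, 0.26 rad at its stop. The treadle is a ribbed steel plate 118 x 78 mm, hinged at the back of its bay 109 mm behind treadle_pad; the free front edge goes down about 29 mm. A spring returns it: about 3 N at treadle_pad at first, 7 N at the stop, beyond which it is rigid. It trips the tray catch only in the last eighth of its travel.
- tray: Steel tray, 132 x 118 x 50 mm, with a front plate in the left bay of the unit and a flat tab, 36 (x) x 44 (y) x 5 mm, standing out level from the front plate. Axes as tray_unit. Held by a catch until the treadle has been pressed to its stop, then pushed out about 22 mm or a little more by an ejector. Slides towards the unit's -x with about 1.5 N of friction and stays where it is left.
- tray_hole (a point): Centre of the 20 x 20 mm square through hole in the tab, at the tab's upper face, 73 mm above the bench, 16 mm in front of the unit's front edge while shut; moves with the tray. Nothing stands beneath the tab.
- tray_slide (a joint): How far the tray is out: 0 shut, about 0.022 m or a little more once sprung free, 0.085 m at its stop.
- pull_hook: Loose pull hook, 0.12 kg: dark wooden handle 92 x 20 (y) x 22 mm along its x axis, and a 6 mm steel rod out of its +x end that bends down at x = +85 mm. Origin in the middle of the handle's underside, z up.
- hook_grip (a point): Middle of the handle (11 mm above its underside, 75 mm above the bench in the rest): the place to grip, across the 20 mm width, from above.
- hook_tip (a point): Lower end of the hook's bent-down point, 85 mm ahead (+x of the hook) and 31 mm below hook_grip; the straight downward part is 25 mm long.
- hook_rest: Wooden rest fixed to the bench, base 110 x 70 x 10 mm, origin on the bench; two cradles 8 mm thick at its x = -34 and +34 mm, floor 64 mm above the bench, with flared cheeks (25 mm apart at the bottom) up to 81 mm above the bench. The hook lies along its x axis, point towards the rest's +x, overhanging.
- rest_seat (a point): Where hook_grip is when the hook lies in the rest: 75 mm above the bench between the cradles. Axes as hook_rest.
- wood_block: Loose wooden packing block 62 x 78 x 22 mm lying in front of the unit; to be left alone.
- small_rotor: Loose small steel rotor, 48 mm across, 90 mm high, standing to the right of the unit; to be left alone.
- capacitor_0: Loose silvery round capacitor, 46 mm across, 93 mm high, standing on the right; to be left alone.
- tape_white: Loose roll of white tape, 105 mm across, 25 mm high, lying to the left; to be left alone.
Not all that is in view belongs to the job. There is more than one size of the pull_hook; the job needs the smaller.

How it is judged (in metres and radians):
On the way, in this order (a step that is already met when the one before it is completed fails the run):
1. the treadle is pressed to its stop (within 0.02 rad) for 0.2 s (value of joint treadle_hinge above 0.24 rad), for 0.2 s.
2. the treadle is let up and the tray has sprung out (value of joint treadle_hinge below 0.06 rad and value of joint tray_slide above 0.016 m), for 0.2 s.
3. the hook, in the finger hole, draws the tray out beyond 65 mm (value of joint tray_slide above 0.065 m and contact force between pull_hook and tray above 0.3 N and horizontal distance between hook_tip and tray_hole below 0.015 m), for 0.05 s.
At the end, for the whole second after the job is handed in: The tray is out to within 8 mm of its stop, the treadle is up (within 0.06 rad of rest), and the hook lies at rest in its wooden rest, as at the start: handle middle within 15 mm of its seat, upright within 0.15 rad, point towards the rest's +x (value of joint tray_slide above 0.077 m and value of joint treadle_hinge below 0.06 rad and distance between hook_grip and rest_seat below 0.015 m and x of hook_tip in the frame of rest_seat above 0.06 m and angle between pull_hook's own z axis and vertical below 0.15 rad and linear speed of pull_hook below 0.02 m/s); the robot touches nothing.
It fails at once if the robot touches the tray itself (contact force between any of the fingers, the arm and tray above 0.5 N).
It fails at once if the unit, treadle or tray is forced with more than 60 N (contact force between tray_unit and anything else above 60 N).
It fails at once if a loose bystander is moved more than 20 mm (distance of any of wood_block, small_rotor, capacitor_0, tape_white from where it was at the start of the episode above 0.02 m).
It also fails if it takes over 58 s, if anything falls off the work surface, if the arm or the gripper's body presses on something with over 40 N, if the wrist force passes 120 N, or if a joint passes its speed limit or range.

## Working session

There is one attempt and no reset: what is moved stays moved. The work goes in short steps, Python scripts to look and compute and a shell command to move; the robot and the scene stay as the last step left them, time stands still between calls to the robot, and variables do not carry over. Pictures are saved under pics/ and viewed, about 8 in all and at most 12, crops included, and the job is handed in when it is done.

```bash
mkdir -p pics; ls
cat > h.py <<'E'
import numpy as np, cv2
from scipy.spatial.transform import Rotation as R
from workcell import sensors, snapshot, workorder
def cam(name):
    s=sensors.read_state(); d=snapshot(name)
    K=np.array([[d['fx'],0,d['cx']],[0,d['fy'],d['cy']],[0,0,1.]])
    if name=='wrist':
        T=np.eye(4);T[:3,:3]=R.from_rotvec(s['orientation']).as_matrix();T[:3,3]=s['ee_pos']
        T=T@np.array(d['hand_eye'])
        C,M=T[:3,3],T[:3,:3]
    else:
        C=np.array(d['xyz']);o=np.array(d['orientation'])
        M=o if o.shape==(3,3) else R.from_rotvec(o).as_matrix()
    return d['img'],K,C,M
def save(n,img): cv2.imwrite('pics/'+n+'.png',img[:,:,::-1])
def ray(c,p):
    _,K,C,M=c; v=M@np.linalg.inv(K)@np.array([p[0],p[1],1.]);return C,v/np.linalg.norm(v)
def atz(c,p,z):
    C,v=ray(c,p);return C+v*(z-C[2])/v[2]
def tri(l):
    A=0;b=0
    for c,p in l:
        C,v=ray(c,p);P=np.eye(3)-np.outer(v,v);A=A+P;b=b+P@C
    return np.linalg.solve(A,b)
def proj(c,X):
    _,K,C,M=c; q=K@(M.T@(np.array(X)-C)); return q[:2]/q[2]
def dump(n,c): np.savez('pics/'+n+'.npz',a=c[0],b=c[1],c=c[2],d=c[3])
def load(n): z=np.load('pics/'+n+'.npz');return z['a'],z['b'],z['c'],z['d']
def local(X):  # world pt -> shift in tool axes
    s=sensors.read_state();return R.from_rotvec(s['orientation']).as_matrix().T@(np.array(X)-s['ee_pos'])
E
python3 - <<'E'
from h import *
for n in('scene','side'):
    c=cam(n);dump(n,c);save(n,cv2.resize(c[0],(800,600),interpolation=cv2.INTER_CUBIC));print(n,c[1].round(1).tolist(),c[2],c[3].round(3).tolist())
s=sensors.read_state();print(s)
print(R.from_rotvec(s['orientation']).as_matrix().round(3)); print(snapshot('wrist')['hand_eye'])
E
```

```text
pics
scene [[480.7, 0.0, 252.0], [0.0, 480.7, 189.8], [0.0, 0.0, 1.0]] [-428.3496881  1104.29988918  840.09518626] [[-0.687, -0.35, 0.637], [-0.727, 0.325, -0.605], [0.004, -0.879, -0.477]]
side [[351.4, 0.0, 258.4], [0.0, 351.4, 188.0], [0.0, 0.0, 1.0]] [-219.5985432   332.04260506  721.94933968] [[-0.198, -0.604, 0.772], [-0.98, 0.11, -0.165], [0.015, -0.789, -0.614]]
{'time_s': 0.1, 'qpos': array([ 1.30701294,  0.46829537, -0.01161296,  1.60355845,  0.0060235 ,
        1.071379  , -0.05631179]), 'qvel': array([ 0.00031339,  0.00083802,  0.00073626, -0.00271939, -0.00210202,
        0.0003655 , -0.001271  ]), 'joint_torque': array([ 1.12027192e-03, -5.33521628e+01,  2.15657637e-02, -2.51967859e+01,
        1.14743304e-02,  4.33959198e-03,  4.00007963e-06]), 'ee_pos': array([ 142.18026082, -633.77315375,  252.41834992]), 'orientation': array([-1.30462494,  1.046042  , -1.04381484]), 'force': array([ 0.4608561 ,  0.12905924, -0.50086321]), 'moment': array([0.03798936, 0.06660698, 0.01109929]), 'grip_width': 85.19378945594212}
[[ 0.219 -0.     0.976]
 [-0.976  0.002  0.219]
 [-0.002 -1.    -0.   ]]
[[ 9.99997095e-01 -2.24475962e-03 -8.77800566e-04 -2.17433745e-01]
 [ 2.04007749e-04 -2.84054930e-01  9.58807987e-01 -1.20272211e+02]
 [-2.40163703e-03 -9.58805381e-01 -2.84053647e-01  7.22083956e+01]
 [ 0.00000000e+00  0.00000000e+00  0.00000000e+00  1.00000000e+00]]
```

View pics/scene.png

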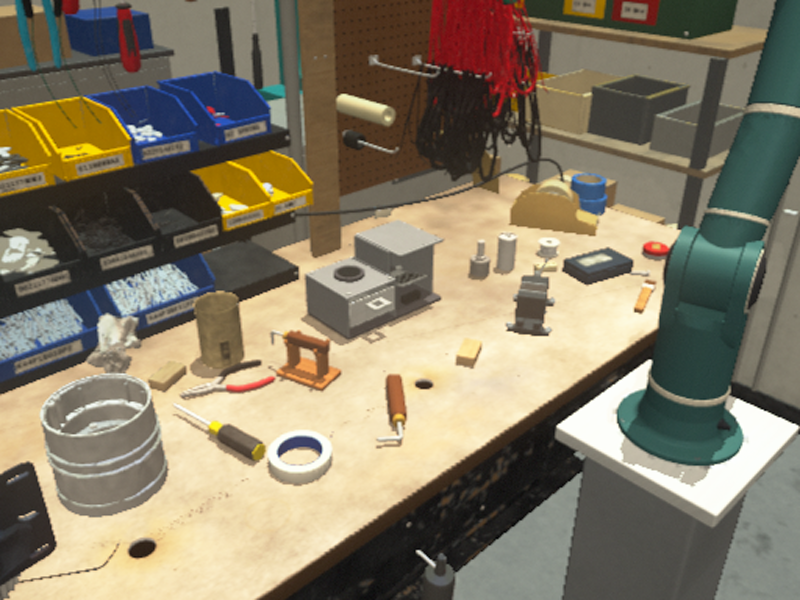

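View pics/side.png

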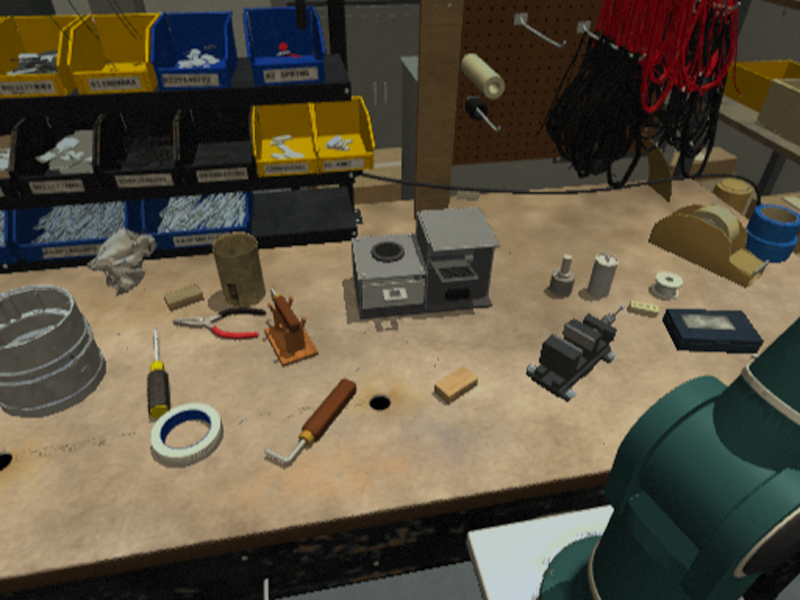

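Scene: the two hooks are the one on the orange rest (scene 305,345; side 288,325) and a larger one lying flat on the bench (scene 395,405; side 315,420). The one in the rest fits: it is smaller and lies in cradles. The unit is at scene (370,280), side (425,262). I'll confirm with an enlarged crop.

Run:
```python
from h import *
a=load('scene')[0][138:253,165:285]; b=load('side')[0][125:240,160:320]
f=lambda i:cv2.resize(i,None,fx=400/i.shape[1] if 0 else 2.85,fy=2.85,interpolation=cv2.INTER_CUBIC)
k=4
A=cv2.resize(a[:, :],None,fx=k,fy=k,interpolation=cv2.INTER_CUBIC)  # 480x460
B=cv2.resize(b[70:,5:85] ,None,fx=k,fy=k,interpolation=cv2.INTER_CUBIC) # 320x180
B2=cv2.resize(b[:70,60:140] ,None,fx=k,fy=k,interpolation=cv2.INTER_CUBIC)# 320x280
save('crop',np.hstack([A,np.vstack([B2,B])]))
# rough positions from 800x600 px
S=load('scene');D=load('side');g=1.5625
P=lambda s,d:tri([(S,np.array(s)/g),(D,np.array(d)/g)]).round()
print('unit roof front-left',P((355,233),(417,211)),'roof front right',P((418,263),(430,247)) )
print('bigger hook handle',P((397,400),(328,410)))
for n,p in dict(block=(456,386),capac=(602,276),rotor=(563,277),tape=(187,434)).items(): print(n,atz(D,np.array(p)/g,20).round())
```

```text
unit roof front-left [760.  97. 157.] roof front right [545. 121. 186.]
bigger hook handle [384. 325.  14.]
block [394. 106.  20.]
capac [ 647. -298.   20.]
rotor [ 659. -211.   20.]
tape [375. 545.  20.]
```

View pics/crop.png

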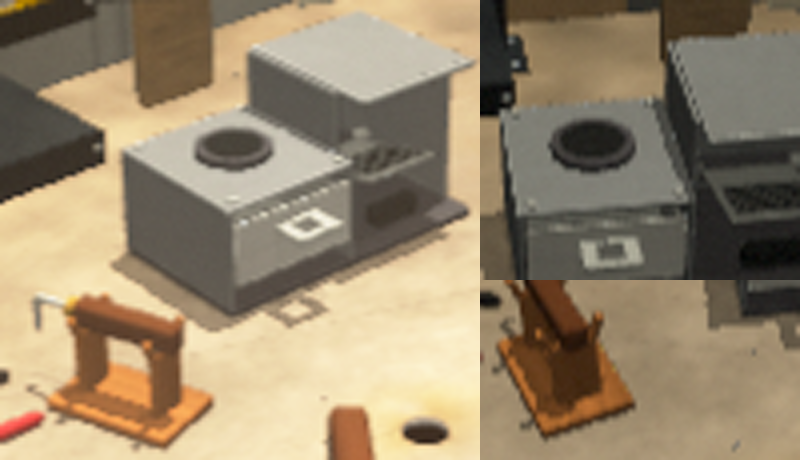

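Confirmed: the hook in the rest has a short handle in two cradles, with its tip overhanging away from the robot (crop 35,300). The tab hole is at crop (310,224) in scene and (612,253) in side. Next I fit both poses.

Run:
```python
from h import *
from scipy.optimize import least_squares
S=load('scene');D=load('side')
s=lambda u,v:(S,(165+u/4,138+v/4)); t=lambda u,v:(D,(220+(u-480)/4,125+v/4)); b=lambda u,v:(D,(165+(u-480)/4,195+(v-280)/4))
for n,l in dict(fl=[s(232,212),t(517,213)],fr=[s(350,180),t(690,207)],bl=[s(122,150),t(502,110)],hole=[s(310,224),t(612,253)],handle_near=[s(183,325),b(583,325)]).items(): print(n,tri(l).round())
def fit(obs,x0,nm):
    def f(p):
        r=R.from_euler('z',p[2]).as_matrix();return np.concatenate([proj(c,r@np.array(X)+[p[0],p[1],0])-q for X,(c,q) in obs])
    o=least_squares(f,x0,loss='soft_l1');print(nm,o.x.round(3),o.fun.round(1).tolist());return o.x
U=[((-85,138,102),s(232,212)),((-85,138,102),t(517,213)),((-85,0,102),s(350,180)),((-85,0,102),t(690,207)),((65,138,102),s(122,150)),((65,138,102),t(502,110)),((-101,69,73),s(310,224)),((-101,69,73),t(612,253)),((-85,138,0),s(235,315))]
u=fit(U,[600,100,0],'unit')
Q=[((55,35,10),s(48,397)),((-55,35,10),s(167,436)),((-55,-35,10),s(213,398)),((-55,-35,10),b(633,400)),((-55,35,10),b(546,428)),((55,35,10),b(500,343))]
r=fit(Q,[500,380,.3],'rest')
ru=R.from_euler('z',u[2]).as_matrix()
print('pad',(ru@[-58,-69,65]+[u[0],u[1],0]).round(1),'hole',(ru@[-101,69,73]+[u[0],u[1],0]).round(1))
print('tip in rest',(R.from_euler('z',r[2]).as_matrix()@[85,0,44]+[r[0],r[1],0]).round(1), 'tip seen', tri([s(37,325),s(37,325)]) if 0 else '')
```

```text
fl [617. 241. 103.]
fr [622. 107.  84.]
bl [771. 233.  97.]
hole [598. 173.  72.]
handle_near [533. 360.  84.]
unit [694.067 100.838 -18.9  ] [-0.5, -0.2, -0.4, 1.1, 2.6, -4.8, 2.1, -0.9, 0.2, -0.8, -0.4, -0.0, -0.2, -0.1, -0.4, 0.3, -0.5, 1.2]
rest [5.74684e+02 3.78833e+02 2.96000e-01] [-0.2, -0.4, -0.2, 0.3, 1.2, -1.7, 0.9, -0.0, -0.6, 1.0, -0.8, -0.8]
pad [632.7  34.8  65. ] hole [596.7 174.8  73. ]
tip in rest [656.  403.7  44. ] tip seen
```

```bash
cat >> h.py <<'E'
def frame(yaw,tilt):
    Z=np.array([0,0,1.]);f=np.array([np.cos(yaw),np.sin(yaw),0]);y=-Z
    t=np.radians(tilt);y,z=-Z*np.cos(t)+f*np.sin(t),f*np.cos(t)+Z*np.sin(t)
    return np.c_[np.cross(y,z),y,z]
def row(X,F):
    s=sensors.read_state();A=R.from_rotvec(s['orientation']).as_matrix()
    return np.r_[A.T@(np.array(X)-s['ee_pos']),np.degrees(R.from_matrix(A.T@F).as_rotvec())].round(1).tolist()
E
python3 - <<'E'
from h import *
print(row([450,-330,260],frame(-.4,0)))
F=frame(-.05,58);pad=np.array([632.7,34.8,65]);f=np.array([.9987,-.05,0])
for a,z in((-110,20),(3.5,16)): print((pad+f*a+[0,0,z]-22*F[:,1]).round(1),row(pad+f*a+[0,0,z]-22*F[:,1],F))
E
```

```text
[-229.1, -7.2, 366.9, 0.0, 35.6, -0.1]
[504.2  41.2  96.7] [-579.2, 156.6, 501.0, 57.6, 14.1, -7.9]
[617.6  35.6  92.7] [-548.9, 160.6, 610.4, 57.6, 14.1, -7.9]
```

```bash
python3 -m crank '[[-229,-7,367,0,35,0,1],[-229,-7,367,0,35,0,1],[-229,-7,367,0,35,0,1],[-229,-7,367,0,35,0,1],[-229,-7,367,0,35,0,1],[-229,-7,367,0,35,0,1],[-229,-7,367,0,35,0,1],[-229,-7,367,0,35,0,1],[-229,-7,367,0,35,0,1],[-229,-7,367,0,35,0,1],[-229,-7,367,0,35,0,1],[-229,-7,367,0,35,0,1]]'
python3 - <<'E'
from h import *
F=frame(-.05,58);pad=np.array([632.7,34.8,65]);f=np.array([.9987,-.05,0])
for a,z in((-130,70),): print(row(pad+f*a+[0,0,z]-22*F[:,1],F))
E
```

```text
time_s: 1.35
ee_pos: [449.1, -331.2, 259.6]
orientation: [-0.998, 1.493, -1.491]
force: [0.2, -0.2, 0.2]
grip_width: -0.1
[-358.4, 113.2, -110.0, 57.5, -17.9, 9.9]
```

```bash
python3 -m crank '[[-358,0,-110,57.5,-17.9,9.9,1],[-358,0,-110,57.5,-17.9,9.9,1],[-358,0,-110,57.5,-17.9,9.9,1],[-358,0,-110,57.5,-17.9,9.9,1],[-358,0,-110,57.5,-17.9,9.9,1],[-358,0,-110,57.5,-17.9,9.9,1],[-358,0,-110,57.5,-17.9,9.9,1],[-358,0,-110,57.5,-17.9,9.9,1],[-358,0,-110,57.5,-17.9,9.9,1],[-358,113,-110,57.5,-17.9,9.9,1],[-358,113,-110,57.5,-17.9,9.9,1],[-358,113,-110,57.5,-17.9,9.9,1],[-358,113,-110,57.5,-17.9,9.9,1]]'
python3 - <<'E'
from h import *
F=frame(-.05,58);pad=np.array([632.7,34.8,65]);f=np.array([.9987,-.05,0])
c=cam('wrist');dump('w1',c);save('w1',cv2.resize(c[0],(800,600),interpolation=cv2.INTER_CUBIC))
for a,z in((-70,25),(3.5,19)): print(row(pad+f*a+[0,0,z]-22*F[:,1],F))
print(proj(c,pad)*1.5625,proj(c,[596.7,174.8,73])*1.5625)
E
```

```text
time_s: 2.65
ee_pos: [469.1, -13.7, 358.8]
orientation: [-0.499, 0.537, -1.536]
force: [0.1, 0.1, 0.1]
grip_width: -0.3
[-52.2, 215.8, -159.1, 5.8, -0.1, -1.2]
[-51.0, 277.6, -118.9, 5.8, -0.1, -1.2]
[342.69379967 381.10449981] [192.46583721 417.52735265]
```

View pics/w1.png

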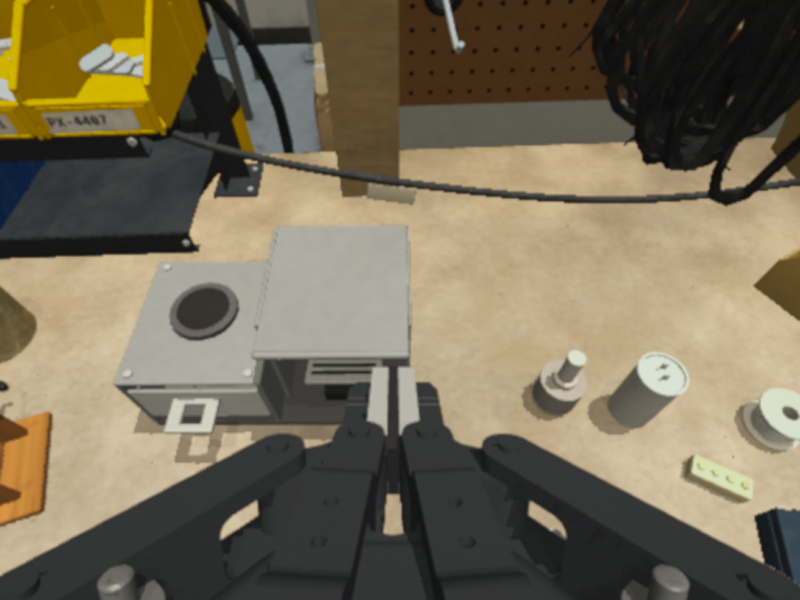

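The hole at (193,414) matches its prediction (192,418), and the bay is centred near column 340, where the pad was predicted (343). Going down to stand in front of the bay.

```bash
python3 -m crank '[[-52,199,-170,5.8,0,-1.2,1],[-52,199,-170,5.8,0,-1.2,1],[-52,199,-170,5.8,0,-1.2,1],[-52,199,-170,5.8,0,-1.2,1],[-52,199,-170,5.8,0,-1.2,1],[-52,199,-170,5.8,0,-1.2,1],[-52,199,-170,5.8,0,-1.2,1],[-52,199,-170,5.8,0,-1.2,1],[-52,199,-170,5.8,0,-1.2,1],[-52,199,-170,5.8,0,-1.2,1]]'
python3 - <<'E'
from h import *
F=frame(-.05,58);pad=np.array([632.7,34.8,65]);f=np.array([.9987,-.05,0])
print(F.round(3).tolist(),sensors.read_state()['qpos'].round(2))
for a,z in((-90,25),(2.5,19),(2.5,9.5)): print((pad+f*a+[0,0,z]-22*F[:,1]).round(1),row(pad+f*a+[0,0,z]-22*F[:,1],F))
c=cam('wrist');dump('w2',c);save('w2',cv2.resize(c[0],(800,600),interpolation=cv2.INTER_CUBIC))
for p in(pad,[596.7,174.8,73]):print(proj(c,p)*1.5625)
E
```

```text
time_s: 3.7
ee_pos: [469.8, -23.8, 364.5]
orientation: [-0.491, 0.528, -1.541]
force: [-0.0, -0.2, 0.2]
grip_width: 0.2
[[-0.05, 0.847, 0.529], [-0.999, -0.042, -0.026], [0.0, -0.53, 0.848]] [ 0.58 -0.31 -0.51  2.44 -1.29  0.15 -0.38]
[524.2  40.2 101.7] [-62.7, 200.6, -178.8, 5.1, -0.1, -1.1]
[616.6  35.6  95.7] [-61.3, 278.0, -127.7, 5.1, -0.1, -1.1]
[616.6  35.6  86.2] [-61.2, 283.7, -135.3, 5.1, -0.1, -1.1]
[332.32470115 388.51218112]
[182.36069992 425.13419337]
```

View pics/w2.png

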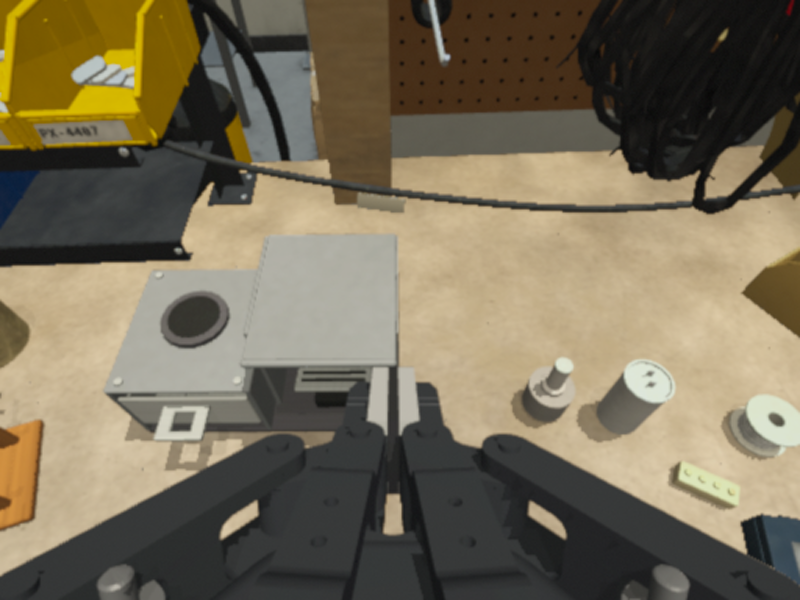

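Unit, tab (182,423) and bay are clear, but the arm has stuck at joint limits (q2, q4, q5, q6), because the tilt came too near the base. I'll back out to tool-down farther out and record joint data to model the reach.

```bash
cat > log.py <<'E'
from h import *
import json
s=sensors.read_state();print('q',s['qpos'].round(3),'p',s['ee_pos'].round(0))
open('log.jsonl','a').write(json.dumps([list(s['qpos']),list(s['ee_pos']),list(s['orientation'])])+'\n')
E
python3 log.py
python3 - <<'E'
from h import *
print(row([600,-30,360],frame(0,0)))
E
```

```text
q [ 0.583 -0.307 -0.508  2.437 -1.291  0.149 -0.376] p [470. -24. 365.]
[1.5, 106.6, 75.1, -52.9, -2.2, 0.3]
```

```bash
python3 -m crank '[[1.5,107,75,-53,-2,0,1],[1.5,107,75,-53,-2,0,1],[1.5,107,75,-53,-2,0,1]]' >/dev/null; python3 log.py; python3 -m crank '[[0,50,40,-26,0,0,1],[0,50,40,-26,0,0,1],[0,50,40,-26,0,0,1],[0,50,40,-26,0,0,1]]' >/dev/null; python3 log.py
python3 - <<'E'
from h import *
print(row([600,-30,360],frame(0,0)))
E
```

```text
q [ 1.127 -0.196 -1.02   2.245 -0.768  0.292 -0.857] p [523. -12. 357.]
q [ 1.83  -0.308 -1.57   1.989 -0.616  0.724 -1.005] p [554. -12. 365.]
[18.5, 26.9, 37.7, -28.8, 0.2, 0.1]
```

```bash
cat > fk.py <<'E'
from h import *
import json,itertools
from scipy.optimize import least_squares
L=[json.loads(l) for l in open('log.jsonl')]
L.append([[1.30701294,.46829537,-.01161296,1.60355845,.0060235,1.071379,-.05631179],[142.18026082,-633.77315375,252.41834992],[-1.30462494,1.046042,-1.04381484]])
ax='zyzyzyz'
def fk(p,sg,q):
    M=np.eye(3);x=np.array([0,0,p[0]])
    offs={1:(p[5],p[1]),3:(p[6],0),2:(0,0)}
    for i in range(7):
        M=M@R.from_euler(ax[i],sg[i]*q[i]).as_matrix()
        if i==2: x=x+M@[p[4],0,p[1]]
        if i==4: x=x+M@[p[5],0,p[2]]
        if i==6: x=x+M@[p[6],0,p[3]]
    return x,M
def solve():
    best=None
    for sg in itertools.product([1,-1],[1],[1,-1],[1,-1],[1,-1],[1,-1],[1,-1]):
        # orientation consistency: M_i^T A_i constant
        T=[fk(np.zeros(7),sg,l[0])[1].T@R.from_rotvec(l[2]).as_matrix() for l in L]
        e=max(np.degrees(R.from_matrix(T[0].T@t).magnitude()) for t in T)
        if best is None or e<best[0]: best=(e,sg,T[-1])
    e,sg,T=best
    f=lambda p:np.concatenate([fk(p,sg,l[0])[0]-l[1] for l in L])
    o=least_squares(f,[300,350,350,250,0,0,0]);return e,sg,T,o.x,o.fun
if __name__=='__main__':
    e,sg,T,p,r=solve();print(e,sg,T.round(2).tolist(),p.round(1),r.round(1))
E
python3 fk.py
```

```text
3.4701141128369295e-07 (-1, 1, -1, 1, -1, 1, -1) [[-1.0, 0.0, -0.0], [-0.0, 0.0, 1.0], [0.0, 1.0, -0.0]] [298.7 583.2 449.2 372.7 -54.4  -2.  -38.9] [-6.9  2.9  1.6  6.2 -2.5  3.5  1.5 -2.5 -9.5 29.5  9.   4.4]
```

```bash
python3 -m crank '[[18,27,38,-28.8,0,0,1],[18,27,38,-28.8,0,0,1],[18,27,38,-28.8,0,0,1],[18,27,38,-28.8,0,0,1],[18,27,38,-28.8,0,0,1]]' >/dev/null; python3 log.py; python3 -m crank '[[0,0,50,0,0,0,1],[0,0,50,0,0,0,1],[0,0,50,0,0,0,1],[0,0,50,0,0,0,1]]' >/dev/null; python3 log.py;  python3 -m crank '[[0,0,0,0,0,0,1],[0,0,0,0,0,0,1],[0,0,0,0,0,0,1],[0,0,0,0,0,0,1]]' >/dev/null; python3 log.py;python3 fk.py
```

```text
q [ 1.887 -0.307 -1.569  1.804 -0.327  1.304 -1.174] p [460. -23. 409.]
q [ 1.889 -0.307 -1.569  1.777 -0.335  1.304 -1.18 ] p [472. -21. 421.]
q [ 1.889 -0.307 -1.569  1.777 -0.335  1.304 -1.18 ] p [472. -21. 421.]
3.4701141128369295e-07 (-1, 1, -1, 1, -1, 1, -1) [[-1.0, 0.0, -0.0], [-0.0, 0.0, 1.0], [0.0, 1.0, -0.0]] [269.4 539.9 441.  302.5  -7.3 -21.3 -13. ] [-11.    4.1  -2.2   6.7   0.5   4.8   7.4  -6.1   1.7   0.2  -0.5  -3.1
  -0.3  -0.6  -3.7  -0.3  -0.6  -3.7  30.9  10.6   6.3]
```

```bash
cat > fk2.py <<'E'
from fk import *
sg=(-1,1,-1,1,-1,1,-1);T=np.array([[-1.,0,0],[0,0,1],[0,1,0]])
def fk3(p,q):
    M=np.eye(3);x=np.array([0,0,0.]);P=np.reshape(p,(7,3))
    for i in range(7):
        M=M@R.from_euler(ax[i],sg[i]*q[i]).as_matrix();x=x+M@P[i]
    return x,M@T
def fit():
    p0=np.array([0,0,280,0,0,0,0,0,450,0,0,0,0,0,400,0,0,0,0,0,280.]);w=np.array([.02]*21);w[[2,8,14,20]]=.002
    o=least_squares(lambda p:np.concatenate([np.concatenate([fk3(p,l[0])[0]-l[1] for l in L]),w*(p-p0)*2]),p0,x_scale=100);return o.x,o.fun[:3*len(L)]
if __name__=='__main__':
    p,r=fit();print(p.reshape(7,3).round(1),r.round(1))
E
python3 fk2.py
```

```text
[[-2.000e-01 -1.430e+01  3.051e+02]
 [ 1.000e-01 -1.430e+01  7.000e-01]
 [ 2.000e-01 -2.200e+00  5.192e+02]
 [-1.100e+00 -2.200e+00  7.000e-01]
 [ 2.000e-01 -1.000e-01  4.711e+02]
 [-3.000e-01 -1.000e-01  1.000e-01]
 [-2.000e-01 -3.000e-01  2.905e+02]] [-0.  0.  0.  0.  0. -0. -0. -0.  0.  0. -0.  0. -0.  0. -0. -0.  0. -0.
  0. -0.  0.]
```

```bash
cat > ik.py <<'E'
from fk2 import *
P,_=fit()
lo=np.array([-2.53,-.31,-1.57,.28,-1.29,.15,-2.92]);hi=np.array([2.53,2.02,1.55,2.44,4.43,1.84,2.92])
def ik(X,F,q0,wn=1e-3,qn=None):
    qn=q0 if qn is None else qn
    def f(q):
        x,M=fk3(P,q);return np.r_[(x-X)/100,R.from_matrix(M.T@F).as_rotvec(),wn*(q-qn)]
    o=least_squares(f,np.clip(q0,lo+1e-3,hi-1e-3),bounds=(lo,hi));x,M=fk3(P,o.x)
    return o.x,np.linalg.norm(x-X),np.degrees(R.from_matrix(M.T@F).magnitude())
def tippose(a,z,tilt,yaw=-.05):
    F=frame(yaw,tilt);pad=np.array([632.7,34.8,65]);f=np.array([np.cos(yaw),np.sin(yaw),0])
    return pad+f*a+[0,0,z]-22*F[:,1],F
E
python3 - <<'E'
from ik import *
s=sensors.read_state()
for tilt in(45,50,58):
  for a,z in((-110,35),(-70,30),(-40,22),(3,20),(5,-20)):
    X,F=tippose(a,z,tilt);b=[]
    for q3 in(-1.2,-.6,0,.6,1.2):
        q0=np.array([0-q3*.8,.3,q3,2.1,-q3*.3,.7,0]);q,e,d=ik(X,F,q0)
        b.append((round(e,1),round(d,1),q.round(2).tolist()))
    b.sort(key=lambda t:t[0]+t[1]);print(tilt,a,z,b[0],[ (t[2][2],t[0]) for t in b if t[0]<.5])
E
```

```text
45 -110 35 (np.float64(6.2), np.float64(19.0), [-1.07, 0.47, 0.95, 2.38, -1.29, 0.15, -0.67]) []
45 -70 30 (np.float64(5.5), np.float64(18.3), [-0.93, 0.5, 0.83, 2.3, -1.29, 0.15, -0.65]) []
45 -40 22 (np.float64(5.2), np.float64(18.0), [-0.84, 0.54, 0.75, 2.23, -1.29, 0.15, -0.64]) []
45 3 20 (np.float64(4.5), np.float64(16.6), [-0.73, 0.57, 0.67, 2.15, -1.29, 0.15, -0.63]) []
45 5 -20 (np.float64(5.2), np.float64(19.5), [-0.11, 0.57, -0.06, 2.08, 1.2, 0.15, -2.92]) []
50 -110 35 (np.float64(7.7), np.float64(23.7), [-1.17, 0.53, 1.03, 2.38, -1.29, 0.15, -0.74]) []
50 -70 30 (np.float64(7.0), np.float64(23.1), [-1.02, 0.55, 0.91, 2.3, -1.29, 0.15, -0.71]) []
50 -40 22 (np.float64(6.6), np.float64(22.8), [-0.92, 0.58, 0.83, 2.24, -1.29, 0.15, -0.7]) []
50 3 20 (np.float64(5.8), np.float64(21.5), [-0.81, 0.6, 0.74, 2.15, -1.29, 0.15, -0.68]) []
50 5 -20 (np.float64(6.5), np.float64(24.3), [-0.78, 0.69, 0.7, 2.12, -1.29, 0.15, -0.72]) []
58 -110 35 (np.float64(10.0), np.float64(30.9), [-1.36, 0.72, 1.17, 2.39, -1.29, 0.15, -0.95]) []
58 -70 30 (np.float64(9.2), np.float64(30.4), [-1.22, 0.7, 1.07, 2.31, -1.29, 0.15, -0.89]) []
58 -40 22 (np.float64(8.7), np.float64(30.3), [-1.12, 0.71, 1.0, 2.24, -1.29, 0.15, -0.87]) []
58 3 20 (np.float64(7.9), np.float64(29.1), [-0.99, 0.71, 0.91, 2.16, -1.29, 0.15, -0.82]) []
58 5 -20 (np.float64(8.5), np.float64(31.7), [-1.01, 0.83, 0.9, 2.13, -1.29, 0.15, -0.92]) []
```

```bash
cat > srch.py <<'E'
from ik import *
rng=np.random.default_rng(0)
flip=np.diag([-1.,1,-1])
for tilt in (45,55):
 for fl in(0,1):
  S=[]
  for k in range(60):
    X,F=tippose(3,20,tilt);F=F@flip if fl else F
    q,e,d=ik(X,F,rng.uniform(lo,hi),wn=1e-4)
    if e<1 and d<1:
        X2,F2=tippose(-90,35,tilt);F2=F2@flip if fl else F2
        q2,e2,d2=ik(X2,F2,q,wn=1e-2)
        S.append((min((q-lo).min(),(hi-q).min()),q.round(2).tolist(),round(e2,1),round(d2,1),q2.round(2).tolist()))
  S.sort(key=lambda t:-t[0]);print(tilt,fl,len(S))
  for t in S[:5]+S[-2:]:print('  ',round(t[0],2),*t[1:])
E
python3 srch.py
```

```text
45 0 35
   0.21 [0.65, 0.86, -1.02, 2.23, 2.27, 0.85, 2.66] 0.0 0.0 [0.7, 0.78, -1.11, 2.43, 2.28, 0.94, 2.54]
   0.2 [0.53, 0.75, -0.86, 2.24, 2.31, 0.75, 2.51] 0.0 0.0 [0.58, 0.66, -0.95, 2.44, 2.33, 0.83, 2.39]
   0.2 [0.47, 0.7, -0.78, 2.24, 2.34, 0.7, 2.44] 0.0 0.0 [0.51, 0.61, -0.87, 2.44, 2.35, 0.79, 2.32]
   0.2 [0.47, 0.7, -0.78, 2.24, 2.34, 0.7, 2.44] 0.0 0.0 [0.51, 0.61, -0.87, 2.44, 2.35, 0.79, 2.32]
   0.2 [0.46, 0.7, -0.77, 2.24, 2.35, 0.7, 2.43] 0.0 0.0 [0.51, 0.61, -0.87, 2.44, 2.35, 0.79, 2.32]
   0.01 [-1.2, 1.53, 1.54, 2.34, 3.98, 1.2, -0.32] 0.3 0.3 [0.44, 0.57, -0.78, 2.44, 2.37, 0.74, 2.26]
   0.0 [-1.2, 1.54, 1.55, 2.34, 3.98, 1.21, -0.33] 0.3 0.3 [0.44, 0.57, -0.78, 2.44, 2.37, 0.74, 2.26]
45 1 47
   0.21 [0.83, 1.21, -1.35, 2.23, 2.26, 1.17, -0.15] 0.0 0.0 [0.86, 1.17, -1.41, 2.43, 2.24, 1.28, -0.28]
   0.21 [0.81, 1.16, -1.31, 2.23, 2.25, 1.12, -0.2] 0.0 0.0 [0.85, 1.11, -1.38, 2.43, 2.24, 1.23, -0.32]
   0.21 [0.8, 1.14, -1.3, 2.23, 2.25, 1.11, -0.21] 0.0 0.0 [0.84, 1.09, -1.37, 2.43, 2.24, 1.21, -0.34]
   0.21 [0.77, 1.05, -1.22, 2.23, 2.25, 1.03, -0.29] 0
[... 1128 characters left out ...]
 2.56, 1.31, -0.25] 5.9 6.9 [0.84, 1.55, -1.57, 2.44, 2.4, 1.67, -0.07]
   0.13 [0.6, 0.91, -0.95, 2.31, 2.57, 1.05, -0.72] 5.9 6.9 [0.84, 1.52, -1.56, 2.44, 2.39, 1.65, -0.09]
   0.13 [0.6, 0.91, -0.94, 2.31, 2.57, 1.05, -0.72] 5.9 6.9 [0.84, 1.52, -1.55, 2.44, 2.39, 1.65, -0.09]
   0.13 [0.59, 0.91, -0.94, 2.31, 2.58, 1.05, -0.72] 5.9 6.9 [0.84, 1.52, -1.55, 2.44, 2.39, 1.65, -0.09]
   0.13 [0.59, 0.91, -0.94, 2.31, 2.58, 1.04, -0.73] 5.9 6.9 [0.84, 1.52, -1.55, 2.44, 2.39, 1.65, -0.09]
   0.0 [-1.24, 1.61, 1.45, 2.41, 3.67, 1.18, 2.92] 12.1 17.8 [-1.36, 1.08, 1.4, 2.44, 4.19, 0.68, 2.92]
   0.0 [-1.25, 1.8, 1.55, 2.41, 3.68, 1.29, 2.73] 12.1 17.8 [-1.36, 1.08, 1.4, 2.44, 4.19, 0.68, 2.92]
```

```bash
cat > sim.py <<'E'
from ik import *
def jac(q):
    x0,M0=fk3(P,q);J=np.zeros((6,7))
    for i in range(7):
        d=np.zeros(7);d[i]=1e-5;x,M=fk3(P,q+d);J[:3,i]=(x-x0)/1e-5/300;J[3:,i]=R.from_matrix(M@M0.T).as_rotvec()/1e-5
    return x0,M0,J
def track(q,X,F,n):
    out=[]
    for k in range(n):
        x,M=fk3(P,q);dx=X-x;dr=R.from_matrix(F@M.T).as_rotvec()
        s=min(1,50/max(1e-9,np.linalg.norm(dx)),np.radians(8.59)/max(1e-9,np.linalg.norm(dr)))
        Xt=x+s*dx;Ft=R.from_rotvec(s*dr).as_matrix()@M
        for j in range(15):
            x,M,J=jac(q);e=np.r_[(Xt-x)/300,R.from_matrix(Ft@M.T).as_rotvec()]
            free=np.ones(7,bool)
            for _ in range(3):
                Jf=J*free;dq=Jf.T@np.linalg.solve(Jf@Jf.T+1e-4*np.eye(6),e);bad=((q+dq<lo)|(q+dq>hi))&free
                if not bad.any():break
                free&=~bad
            q=np.clip(q+dq,lo,hi)
        out.append(q)
    return q,out
def elbow(q):
    M=R.from_euler('zyz',-np.array([q[0],-q[1],q[2]])).as_matrix() if 0 else R.from_euler('Z',-q[0]).as_matrix()@R.from_euler('y',q[1]).as_matrix()
    return M@[0,-28,519]+[0,0,305]
E
python3 - <<'E'
from sim import *
flip=np.diag([-1.,1,-1])
q=sensors.read_state()['qpos'];
G=[]
for a,z in((-60,200),(-80,35)):
    X,F=tippose(a,z,45);g,e,d=ik(X,F@flip,np.array([.7,.9,-1.1,2.23,2.26,.9,-.4]),wn=1e-2);G.append(g);print('goal',a,z,g.round(2),e.round(1),d.round(1),X.round())
W=[q,np.array([1.3,.0,-1.3,1.9,0.1,.5,-1.0]),np.array([.9,.3,-1.1,2.1,1.2,.5,-.7]),G[0]]
qs=q
for a,b in zip(W,W[1:]):
    for t in(.33,.67,1):
        w=a+t*(b-a);X,F=fk3(P,w);qs,o=track(qs,X,F,6);x,M=fk3(P,qs)
        print(X.round(),F[:,1].round(2),'| sim q',qs.round(2),'err',np.linalg.norm(x-X).round(1),np.degrees(R.from_matrix(M.T@F).magnitude()).round(1),'elb',elbow(qs).round())
E
```

```text
goal -60 200 [ 1.09  0.57 -1.57  2.27  1.69  0.76 -0.06] 0.0 0.0 [557.  39. 281.]
goal -80 35 [ 0.74  0.85 -1.17  2.41  2.26  0.99 -0.53] 0.0 0.0 [537.  40. 116.]
[513. -43. 435.] [ 0.29 -0.09 -0.95] | sim q [ 1.72 -0.26 -1.46  1.82 -0.27  1.05 -1.05] err 0.0 0.0 elb [ -8. 136. 807.]
[564. -47. 449.] [ 0.5  -0.11 -0.86] | sim q [ 1.62 -0.2  -1.42  1.86 -0.24  0.78 -0.89] err 0.0 0.0 elb [-23. 105. 813.]
[616. -26. 460.] [ 0.68 -0.05 -0.74] | sim q [ 1.67 -0.09 -1.56  1.9  -0.19  0.5  -0.74] err 0.0 0.0 elb [-23.  51. 822.]
[605. -47. 404.] [ 0.63 -0.1  -0.77] | sim q [ 1.77 -0.28 -1.52  1.99 -0.58  0.51  0.03] err 11.6 0.9 elb [  1. 144. 804.]
[602. -54. 348.] [ 0.61 -0.14 -0.78] | sim q [ 1.75 -0.28 -1.52  2.09 -0.61  0.4   0.52] err 37.2 2.2 elb [ -2. 144. 804.]
[605. -41. 295.] [ 0.62 -0.14 -0.77] | sim q [ 1.65 -0.28 -1.52  2.19 -0.61  0.26  0.8 ] err 69.8 8.1 elb [-17. 143. 804.]
[584. -14. 271.] [ 0.61 -0.12 -0.78] | sim q [ 1.53 -0.28 -1.52  2.27 -0.61  0.16  0.95] err 75.0 17.2 elb [-34. 140. 804.]
[568.  13. 266.] [ 0.64 -0.08 -0.76] | sim q [ 1.55 -0.23 -1.52  2.29 -0.79  0.15  1.83] err 57.6 2.8 elb [-31. 116. 811.]
[557.  39. 281.] [ 0.71 -0.04 -0.71] | sim q [ 1.52 -0.25 -1.52  2.29 -1.09  0.15  2.44] err 39.2 0.2 elb [-35. 126. 808.]
```

```bash
cat > fast.py <<'E'
from ik import *
from math import cos,sin
PP=P.reshape(7,3);TT=T
def fkj(q):
    M=np.eye(3);x=np.zeros(3);A=[];O=[]
    for i in range(7):
        c,s=cos(sg[i]*q[i]),sin(sg[i]*q[i])
        A.append(sg[i]*M[:,2 if ax[i]=='z' else 1]);O.append(x)
        M=M@(np.array([[c,-s,0],[s,c,0],[0,0,1]]) if ax[i]=='z' else np.array([[c,0,s],[0,1,0],[-s,0,c]]));x=x+M@PP[i]
    A=np.array(A).T;J=np.vstack([np.cross(A.T,x-np.array(O)).T/LS,A]);return x,M@TT,J,O
LS=300.
def rv(A):
    w=np.array([A[2,1]-A[1,2],A[0,2]-A[2,0],A[1,0]-A[0,1]])/2;s=np.linalg.norm(w);c=(np.trace(A)-1)/2
    a=np.arctan2(s,c)
    return w if s<1e-9 else w*a/s
def rm(w):
    a=np.linalg.norm(w)
    if a<1e-9:return np.eye(3)
    k=w/a;K=np.array([[0,-k[2],k[1]],[k[2],0,-k[0]],[-k[1],k[0],0]]);return np.eye(3)+sin(a)*K+(1-cos(a))*K@K
def track(q,X,F,n,it=4,lam=1e-3,tol=1e-3):
    x,M,_,_=fkj(q);Xc,Fc=x,M;out=[]
    for k in range(n):
        dx=X-Xc;dr=rv(F@Fc.T);s=min(1,50/max(1e-9,np.linalg.norm(dx)),.15/max(1e-9,np.linalg.norm(dr)))
        Xc=Xc+s*dx;Fc=rm(s*dr)@Fc
        for j in range(it):
            x,M,J,_=fkj(q);e=np.r_[(Xc-x)/LS,rv(Fc@M.T)];free=np.ones(7)
            for _ in range(3):
                Jf=J*free;dq=Jf.T@np.linalg.solve(Jf@Jf.T+lam*np.eye(6),e);bad=((q+dq<lo)|(q+dq>hi))&(free>0)
                if not bad.any():break
                free=free*~bad
            q=np.clip(q+np.clip(dq,-.2,.2),lo,hi)
        x,M,_,_=fkj(q);Xc=x;Fc=M  # conservatively restart from reached
        out.append(q)
        if s==1 and np.linalg.norm(X-x)<1 and np.linalg.norm(rv(F@M.T))<.01:break
    return q,out
E
python3 - <<'E'
from fast import *
import time
q=np.array(L[-1][0])
def cmd(q,r,n):
    x,M,_,_=fkj(q);r=np.array(r,float);return track(q,x+M@r[:3],M@rm(np.radians(r[3:6])),n)[0]
t=time.time()
q=cmd(q,[-229,-7,367,0,35,0],12);print(q.round(2),fkj(q)[0].round())
q=cmd(q,[-358,0,-110,57.5,-17.9,9.9],9);print(q.round(2),fkj(q)[0].round());q=cmd(q,[-358,113,-110,57.5,-17.9,9.9],4)
print(q.round(2),'real ?',fkj(q)[0].round())
q=np.array(L[0][0]);print('real0',q.round(2))
for r,n,k in(([1.5,107,75,-53,-2,0],3,1),([0,50,40,-26,0,0],4,2),([18,27,38,-28.8,0,0],5,3)):
    q=cmd(np.array(L[k-1][0]),r,n);print(q.round(2),'real',np.round(L[k][0],2))
print(time.time()-t)
E
```

```text
[ 0.64  0.31 -0.08  1.82  0.03  1.01 -1.41] [ 450. -330.  260.]
[ 0.82 -0.2  -0.8   2.35 -0.64  0.3  -1.06] [467.  15. 310.]
[ 0.51 -0.23 -0.8   2.35 -0.64  0.3  -1.14] real ? [441. 153. 318.]
real0 [ 0.58 -0.31 -0.51  2.44 -1.29  0.15 -0.38]
[ 1.74 -0.22 -1.53  2.02 -0.45  0.7  -1.14] real [ 1.13 -0.2  -1.02  2.25 -0.77  0.29 -0.86]
[ 0.86  0.29 -1.06  1.83  0.38  0.88 -1.91] real [ 1.83 -0.31 -1.57  1.99 -0.62  0.72 -1.  ]
[ 1.88 -0.31 -1.57  1.86 -0.42  1.05 -1.13] real [ 1.89 -0.31 -1.57  1.8  -0.33  1.3  -1.17]
0.0982813835144043
```

```bash
cat > plan.py <<'E'
from fast import *
import time
flip=np.diag([-1.,1,-1])
def tgt(a,z,fl,tilt=45):
    X,F=tippose(a,z,tilt);return X,(F@flip if fl else F)
def clear(o):
    for q in o:
        x,M,_,O=fkj(q)
        pts=[x+22*M[:,1],x,x-100*M[:,1],x-120*M[:,1]+80*M[:,2],x-290*M[:,1],x+22*M[:,1]+50*M[:,0]*0]
        for p in pts:
            if p[2]<150 or (p[0]>560 and p[2]<215) or p[0]>800 or p[1]>500 or p[1]<-700:return False
            if np.hypot(p[0],p[1])<170 and p[2]<700:return False
    return True
if __name__=='__main__':
    q0=sensors.read_state()['qpos'];rng=np.random.default_rng(1);t0=time.time();res=[]
    n=0
    while time.time()-t0<240:
        n+=1;fl=int(rng.integers(2));q=q0;W=[];ok=True;T_=0
        for k in range(int(rng.integers(1,4))):
            w=rng.uniform([-.5,0,-1.5,1.0,-.8,.3,-2.8],[2.2,1.2,1,2.3,3,1.6,2.8]);x,F,_,_=fkj(w)
            if not(300<x[2]<600 and x[0]>250 and x[0]<750 and abs(x[1])<450 and F[2,1]<-.1):ok=False;break
            q,o=track(q,x,F,25,3);T_+=len(o)
            if not clear(o):ok=False;break
            W.append((x,F,q))
        if not ok:continue
        X,F=tgt(-70,190,fl);q,o=track(q,X,F,25,3)
        if not clear(o):continue
        X,F=tgt(-80,40,fl);q,o2=track(q,X,F,12,3);T_+=len(o)+len(o2);x,M,_,_=fkj(q)
        e=np.linalg.norm(x-X)+np.degrees(np.linalg.norm(rv(F@M.T)));mg=min((q-lo).min(),(hi-q).min())
        res.append((e+T_*.1-20*max(0,min(mg,.1)),e,mg,T_,fl,W,q))
    res.sort(key=lambda r:r[0]);print(n,len(res))
    import pickle;pickle.dump(res[:20],open('plan.pkl','wb'))
    for r in res[:6]:
        print(round(r[1],1),round(r[2],2),r[3],'flip',r[4],r[6].round(2));[print('    ',w[0].round(),w[1][:,1].round(2),w[2].round(2)) for w in r[5]]
E
python3 plan.py
```

```text
33387 828
0.0 0.03 26 flip 1 [ 0.68  0.75 -1.08  2.41  2.27  0.9  -0.61]
     [579. 101. 588.] [ 0.68 -0.47 -0.57] [ 1.24 -0.28 -1.52  1.7   0.6   0.92 -0.54]
0.0 0.03 27 flip 1 [ 0.67  0.73 -1.07  2.41  2.27  0.88 -0.63]
     [ 530. -268.  349.] [ 0.65 -0.11 -0.75] [ 1.77  0.3  -1.39  2.06  0.23  0.33 -0.05]
0.0 0.03 28 flip 1 [ 0.65  0.71 -1.03  2.41  2.28  0.86 -0.66]
     [344. 269. 306.] [-0.12  0.28 -0.95] [ 0.71  0.33 -1.42  2.02  0.03  0.99 -0.74]
0.0 0.02 28 flip 1 [ 0.54  0.62 -0.89  2.42  2.33  0.78 -0.77]
     [357. 236. 448.] [ 0.58 -0.46 -0.67] [ 0.65 -0.28 -1.53  1.95  0.59  1.24 -2.42]
0.0 0.03 29 flip 1 [ 0.65  0.71 -1.03  2.41  2.28  0.86 -0.66]
     [345. 325. 520.] [-0.18  0.4  -0.9 ] [ 0.89  0.1  -1.49  1.65 -0.35  1.41 -0.96]
0.0 0.02 29 flip 1 [ 0.57  0.64 -0.93  2.42  2.32  0.8  -0.74]
     [499. 430. 407.] [ 0.28  0.65 -0.71] [ 0.47  0.38 -1.3   1.86  0.06  0.45 -0.7 ]
```

Run:
```python
from h import *
import pickle
r=pickle.load(open('plan.pkl','rb'))
for k in(0,1):
    w=r[k][5][0];print(row(w[0],w[1]))
```

```text
[-120.4, -158.8, 119.8, 6.3, -87.6, -57.1]
[246.5, 78.0, 52.1, 28.0, -67.0, -27.6]
```

```bash
python3 -m crank '[[-120,-159,120,6,-88,-57,1],[-120,-159,120,6,-88,-57,1],[-120,-159,120,6,-88,-57,1],[-120,-159,120,6,-88,-57,1],[-120,-159,120,6,-88,-57,1],[-120,-159,120,6,-88,-57,1],[-120,-159,120,6,-88,-57,1],[-120,-159,120,6,-88,-57,1],[-120,-159,120,6,-88,-57,1],[-120,-159,120,6,-88,-57,1],[-120,-159,120,6,-88,-57,1],[-120,-159,120,6,-88,-57,1],[-120,-159,120,6,-88,-57,1],[-120,-159,120,6,-88,-57,1],[-120,-159,120,6,-88,-57,1],[-120,-159,120,6,-88,-57,1]]'; python3 log.py
python3 - <<'E'
from plan import *
X,F=tgt(-70,190,1);q=sensors.read_state()['qpos']
print(row(X,F),X.round());
for k in range(4):
    q,o=track(q,X,F,5,3);print(q.round(2),fkj(q)[0].round(),clear(o))
q,o=track(q,*tgt(-80,40,1),12,3);print(q.round(2),fkj(q)[0].round(),tgt(-80,40,1)[0].round())
E
```

```text
time_s: 7.35
ee_pos: [579.5, 100.2, 588.3]
orientation: [-2.05, -0.707, -0.598]
force: [-0.3, -0.7, 0.1]
grip_width: -0.1
q [ 1.25  -0.3   -1.506  1.7    0.565  0.913 -0.505] p [580. 100. 588.]
[-242.3, 189.0, 106.4, 20.6, -70.8, -18.9] [547.  39. 271.]
[ 1.03 -0.14 -1.32  2.13  0.94  0.42 -0.19] [561.  66. 409.] True
[ 0.99  0.3  -1.32  2.3   1.69  0.47 -0.19] [547.  39. 271.] True
[ 0.99  0.3  -1.32  2.3   1.69  0.47 -0.19] [547.  39. 271.] True
[ 0.99  0.3  -1.32  2.3   1.69  0.47 -0.19] [547.  39. 271.] True
[ 0.69  0.76 -1.09  2.41  2.27  0.9  -0.6 ] [537.  40. 121.] [537.  40. 121.]
```

The joints follow the model exactly, so I continue to the tilted pre-pose.

```bash
python3 -m crank '[[-242,189,106,20.6,-70.8,-18.9,1],[-242,189,106,20.6,-70.8,-18.9,1],[-242,189,106,20.6,-70.8,-18.9,1],[-242,189,106,20.6,-70.8,-18.9,1],[-242,189,106,20.6,-70.8,-18.9,1],[-242,189,106,20.6,-70.8,-18.9,1],[-242,189,106,20.6,-70.8,-18.9,1],[-242,189,106,20.6,-70.8,-18.9,1],[-242,189,106,20.6,-70.8,-18.9,1],[-242,189,106,20.6,-70.8,-18.9,1],[-242,189,106,20.6,-70.8,-18.9,1],[-242,189,106,20.6,-70.8,-18.9,1],[-242,189,106,20.6,-70.8,-18.9,1],[-242,189,106,20.6,-70.8,-18.9,1]]'; python3 log.py
python3 - <<'E'
from plan import *
q=sensors.read_state()['qpos']
print(row(*tgt(-80,40,1)))
for a,z,t in((-80,40,45),(3,22,45),(3,-20,45),(0,22,50),(0,-20,50)):
    X,F=tgt(a,z,1,t);q,o=track(q,X,F,12,3);x,M,_,_=fkj(q);print(a,z,t,q.round(2),np.linalg.norm(x-X).round(1),np.linalg.norm(rv(F@M.T)).round(3))
E
```

```text
time_s: 8.75
ee_pos: [547.9, 39.0, 268.9]
orientation: [-1.79, -1.706, 0.704]
force: [0.8, 0.8, 1.1]
grip_width: 0.3
q [ 0.995  0.318 -1.336  2.297  1.688  0.482 -0.179] p [548.  39. 269.]
[-1.0, 98.0, 111.9, -0.3, -0.3, 0.3]
-80 40 45 [ 0.69  0.76 -1.09  2.41  2.27  0.91 -0.6 ] 0.0 0.0
3 22 45 [ 0.64  0.84 -1.01  2.24  2.27  0.84 -0.5 ] 0.0 0.0
3 -20 45 [ 0.61  0.95 -0.97  2.23  2.38  0.91 -0.54] 0.0 0.0
0 22 50 [ 0.64  0.9  -1.01  2.28  2.43  0.96 -0.6 ] 0.0 0.0
0 -20 50 [ 0.61  1.   -0.96  2.27  2.52  1.03 -0.63] 0.0 0.0
```

```bash
python3 -m crank '[[-1,98,112,0,0,0,1],[-1,98,112,0,0,0,1],[-1,98,112,0,0,0,1],[-1,98,112,0,0,0,1],[-1,98,112,0,0,0,1],[-1,98,112,0,0,0,1],[-1,98,112,0,0,0,1],[-1,98,112,0,0,0,1]]'; python3 log.py
python3 - <<'E'
from plan import *
q=sensors.read_state()['qpos'];c=cam('wrist');save('w3',cv2.resize(c[0],(800,600),interpolation=cv2.INTER_CUBIC))
for a,z,t in((-30,28,50),(2,18,55)):
    X,F=tgt(a,z,1,t);print(a,z,t,row(X,F));q,o=track(q,X,F,12,3);x,M,_,_=fkj(q);print(q.round(2),np.linalg.norm(x-X).round(1),np.linalg.norm(rv(F@M.T)).round(3))
E
```

```text
time_s: 9.55
ee_pos: [539.0, 38.4, 124.4]
orientation: [-1.798, -1.709, 0.702]
force: [-0.1, -0.5, 1.0]
grip_width: -0.1
q [ 0.696  0.746 -1.094  2.408  2.263  0.89  -0.603] p [539.  38. 124.]
-30 28 50 [0.9, 45.2, -21.6, -5.0, -0.2, 0.1]
[ 0.65  0.86 -1.03  2.35  2.43  0.99 -0.64] 0.0 0.0
2 18 55 [1.0, 75.1, -35.3, -10.0, -0.2, 0.1]
[ 0.62  0.95 -0.98  2.31  2.57  1.08 -0.68] 0.0 0.0
```

View pics/w3.png

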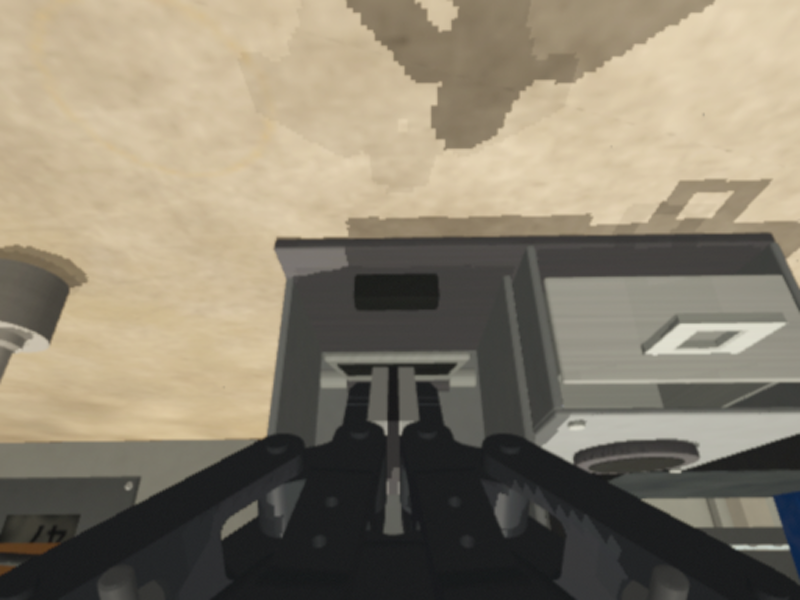

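Upside-down view: the treadle's free edge (320–478, row 355) is centred at column 399, in line with the fingertips at 393. I'll enter now.

```bash
python3 -m crank '[[1,45,-21,-5,0,0,1],[1,45,-21,-5,0,0,1],[1,60,-28,-8,0,0,1],[1,75,-35,-10,0,0,1],[1,75,-35,-10,0,0,1],[1,75,-35,-10,0,0,1]]'
python3 - <<'E'
from plan import *
for a,z in((2,18),(2,9),(4,-4),(6,-16),(6,-22)): print(a,z,row(*tgt(a,z,1,55)))
E
```

```text
time_s: 10.2
ee_pos: [616.2, 35.6, 96.5]
orientation: [-1.913, -1.819, 0.569]
force: [-1.2, 0.5, 0.5]
grip_width: -0.1
2 18 [-0.0, 0.9, 0.4, 0.0, -0.2, 0.0]
2 9 [-0.1, 6.1, 7.8, 0.0, -0.2, 0.0]
4 -4 [-0.1, 15.2, 17.3, 0.0, -0.2, 0.0]
6 -16 [-0.1, 23.7, 26.0, 0.0, -0.2, 0.0]
6 -22 [-0.2, 27.1, 30.9, 0.0, -0.2, 0.0]
```

```bash
python3 -m crank '[[0,3,4,0,0,0,1],[0,6,8,0,0,0,1],[0,10,12,0,0,0,1],[0,15,17,0,0,0,1],[0,15,17,0,0,0,1]]'; python3 -m crank '[[0,3,3,0,0,0,1],[0,6,6,0,0,0,1],[0,8,8.5,0,0,0,1],[0,8,8.5,0,0,0,1]]';  python3 - <<'E'
from plan import *
for a,z in((6,-16),(6,-22)): print(a,z,row(*tgt(a,z,1,55)))
E
```

```text
time_s: 10.7
ee_pos: [615.2, 35.8, 71.4]
orientation: [-1.908, -1.816, 0.575]
force: [-12.5, -1.7, 4.5]
grip_width: 0.3
time_s: 11.1
ee_pos: [613.8, 35.8, 58.1]
orientation: [-1.904, -1.814, 0.58]
force: [-10.6, -1.4, 6.0]
grip_width: 0.4
6 -16 [-0.0, 3.5, -6.9, -0.6, -0.1, 0.1]
6 -22 [-0.1, 7.0, -2.0, -0.6, -0.1, 0.1]
```

```bash
python3 -m crank '[[0,1,1.5,0,0,0,1],[0,2,3,0,0,0,1],[0,2,3,0,0,0,1]]';python3 -m crank '[[0,1,1.5,0,0,0,1],[0,2,3,0,0,0,1],[0,2,3,0,0,0,1]]'
```

```text
time_s: 11.4
ee_pos: [613.1, 35.9, 54.5]
orientation: [-1.904, -1.814, 0.581]
force: [-5.8, -1.3, 5.7]
grip_width: 0.0
time_s: 11.7
ee_pos: [612.9, 36.0, 51.7]
orientation: [-1.906, -1.816, 0.58]
force: [-5.0, -1.0, 8.2]
grip_width: 0.2
```

```bash
python3 -m crank '[[0,1,1.5,0,0,0,1],[0,2,3,0,0,0,1],[0,2,3,0,0,0,1]]';python3 -m crank '[[0,1.5,2,0,0,0,1],[0,2,3,0,0,0,1],[0,2,3,0,0,0,1]]'
```

```text
time_s: 12.0
ee_pos: [613.1, 36.1, 50.9]
orientation: [-1.912, -1.821, 0.576]
force: [-11.8, -4.6, 19.0]
grip_width: -0.1
time_s: 12.3
ee_pos: [613.1, 36.1, 50.6]
orientation: [-1.918, -1.826, 0.573]
force: [-15.1, -4.3, 23.1]
grip_width: -0.1
```

Rigid stop reached: force rose to 23 N with no more travel, held over 0.5 s. Let up and withdraw.

```bash
python3 -m crank '[[0,-6,-6,0,0,0,1],[0,-14,-15,0,0,0,1],[0,-22,-24,0,0,0,1],[0,-28,-30,0,0,0,1],[0,-34,-33,0,0,0,1],[0,-50,-25,3,0,0,1],[0,-80,-8,6,0,0,1],[0,-100,5,10,0,0,1],[0,-105,5,10,0,0,1],[0,-105,5,10,0,0,1]]'; python3 log.py;python3 - <<'E'
from plan import *
c=cam('wrist');dump('w4',c);save('w4',cv2.resize(c[0],(800,600),interpolation=cv2.INTER_CUBIC))
E
```

```text
time_s: 13.3
ee_pos: [524.8, 39.6, 109.1]
orientation: [-1.809, -1.719, 0.711]
force: [-0.9, 1.2, -1.2]
grip_width: 0.1
q [ 0.821  1.081 -1.326  2.438  2.276  1.215 -0.374] p [525.  40. 109.]
```

View pics/w4.png

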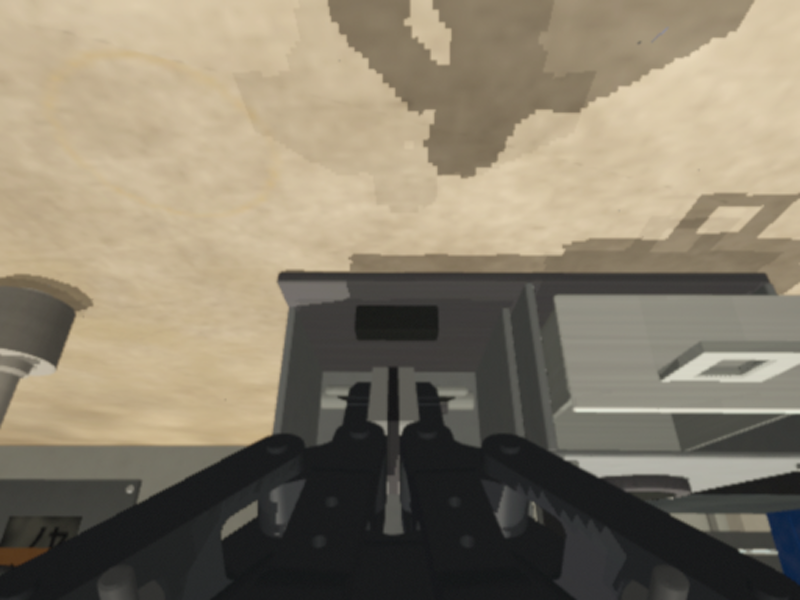

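The tray plate now stands out from the bay (edge at 555, tab hole near 728,366) and the treadle is back up at row 392. Next is the hook; I simulate which wrist branch serves the whole sequence.

```bash
cat > hk.py <<'E'
from plan import *
def down(x,y,z,yaw,fl):
    F=frame(yaw,0);return np.array([x,y,z],float),(F@flip if fl else F)
SEQ=[(575,379,230,.296),(575,379,78,.296),(575,379,170,.296),(490,180,170,-.05),(490,180,96,-.05),(420,184,96,-.05),(420,184,170,-.05),(575,379,170,.296),(575,379,78,.296),(575,379,230,.296)]
def run(q,fl,pr=True):
    tot=0
    for s in SEQ:
        X,F=down(*s,fl);q,o=track(q,X,F,25,3);x,M,_,_=fkj(q);e=np.linalg.norm(x-X)+np.degrees(np.linalg.norm(rv(F@M.T)));tot+=e
        if pr:print(s,len(o),q.round(2),round(e,1))
    return tot,q
E
python3 - <<'E'
from hk import *
c=load('w4');print('hole',atz(c,np.array([728,366])/1.5625,73).round(1))
q=sensors.read_state()['qpos']
X,F=tgt(-130,150,1);q1,o=track(q,X,F,8,3);print(q1.round(2),clear(o[3:]))
for fl in(0,1):
    print('flip',fl);run(q1,fl)
E
```

```text
hole [574.  173.4  73. ]
[ 1.07  0.56 -1.57  2.44  1.84  0.8  -0.3 ] True
flip 0
(575, 379, 230, 0.296) 19 [ 0.02  0.85 -1.11  1.47  0.78  1.3  -2.44] 0.0
(575, 379, 78, 0.296) 4 [-0.03  1.   -0.99  1.56  0.91  1.1  -2.52] 0.0
(575, 379, 170, 0.296) 2 [ 0.01  0.91 -1.07  1.52  0.83  1.22 -2.47] 0.0
(490, 180, 170, -0.05) 5 [ 0.43  0.67 -1.13  1.94  0.73  1.01 -2.66] 0.0
(490, 180, 96, -0.05) 2 [ 0.35  0.76 -1.02  1.98  0.84  0.9  -2.74] 0.0
(420, 184, 96, -0.05) 2 [ 0.35  0.69 -1.05  2.12  0.84  0.83 -2.85] 0.0
(420, 184, 170, -0.05) 2 [ 0.47  0.59 -1.19  2.08  0.69  0.95 -2.73] 0.0
(575, 379, 170, 0.296) 5 [ 0.01  0.91 -1.07  1.52  0.83  1.22 -2.47] 0.0
(575, 379, 78, 0.296) 2 [-0.02  1.   -1.    1.56  0.92  1.1  -2.52] 0.0
(575, 379, 230, 0.296) 4 [ 0.02  0.85 -1.11  1.47  0.78  1.3  -2.44] 0.0
flip 1
(575, 379, 230, 0.296) 7 [ 0.08  0.97 -1.3   1.47  0.93  1.41  0.62] 0.0
(575, 379, 78, 0.296) 4 [ 0.04  1.12 -1.17  1.55  1.08  1.22  0.54] 0.0
(575, 379, 170, 0.296) 2 [ 0.07  1.02 -1.25  1.51  0.99  1.33  0.59] 0.0
(490, 180, 170, -0.05) 5 [ 0.52  0.84 -1.33  1.93  0.91  1.16  0.34] 0.0
(490, 180, 96, -0.05) 2 [ 0.46  0.92 -1.22  1.97  1.03  1.06  0.27] 0.0
(420, 184, 96, -0.05) 2 [ 0.47  0.86 -1.25  2.12  1.03  1.    0.15] 0.0
(420, 184, 170, -0.05) 2 [ 0.56  0.78 -1.39  2.07  0.88  1.1   0.25] 0.0
(575, 379, 170, 0.296) 5 [ 0.07  1.02 -1.25  1.51  0.98  1.33  0.59] 0.0
(575, 379, 78, 0.296) 2 [ 0.04  1.11 -1.17  1.56  1.07  1.22  0.54] 0.0
(575, 379, 230, 0.296) 4 [ 0.08  0.96 -1.29  1.47  0.93  1.4   0.62] 0.0
```

Run:
```python
from hk import *
print(row(*tgt(-130,150,1)),row(*down(560,375,230,.296,1)))
```

```text
[-0.5, -116.8, -67.3, -0.5, -0.5, 0.4] [335.6, -74.6, -104.0, 44.2, -19.1, -7.1]
```

```bash
python3 -m crank '[[0,-117,-67,0,0,0,1],[0,-117,-67,0,0,0,1],[0,-117,-67,0,0,0,1],[336,-75,-104,44.2,-19.1,-7.1,0],[336,-75,-104,44.2,-19.1,-7.1,0],[336,-75,-104,44.2,-19.1,-7.1,0],[336,-75,-104,44.2,-19.1,-7.1,0],[336,-75,-104,44.2,-19.1,-7.1,0],[336,-75,-104,44.2,-19.1,-7.1,0],[336,-75,-104,44.2,-19.1,-7.1,0],[336,-75,-104,44.2,-19.1,-7.1,0],[336,-75,-104,44.2,-19.1,-7.1,0],[336,-75,-104,44.2,-19.1,-7.1,0],[336,-75,-104,44.2,-19.1,-7.1,0]]'; python3 log.py;python3 - <<'E'
from hk import *
c=cam('wrist');dump('w5',c);save('w5',cv2.resize(c[0],(800,600),interpolation=cv2.INTER_CUBIC))
yaw=.296;f=np.array([cos(yaw),sin(yaw),0]);g=np.array([574.7,378.8,75])
for n,p in dict(grip=g,end0=g-46*f+[0,0,11],end1=g+46*f+[0,0,11],tip=g+85*f-[0,0,31]).items():print(n,(proj(c,p)*1.5625).round())
E
```

```text
time_s: 14.75
ee_pos: [560.4, 373.2, 230.4]
orientation: [-1.058, -1.422, 1.423]
force: [-0.0, 0.0, 0.9]
grip_width: 42.9
q [ 0.103  0.977 -1.341  1.508  0.957  1.418  0.579] p [560. 373. 230.]
grip [395. 315.]
end0 [395. 244.]
end1 [395. 391.]
tip [395. 412.]
```

View pics/w5.png

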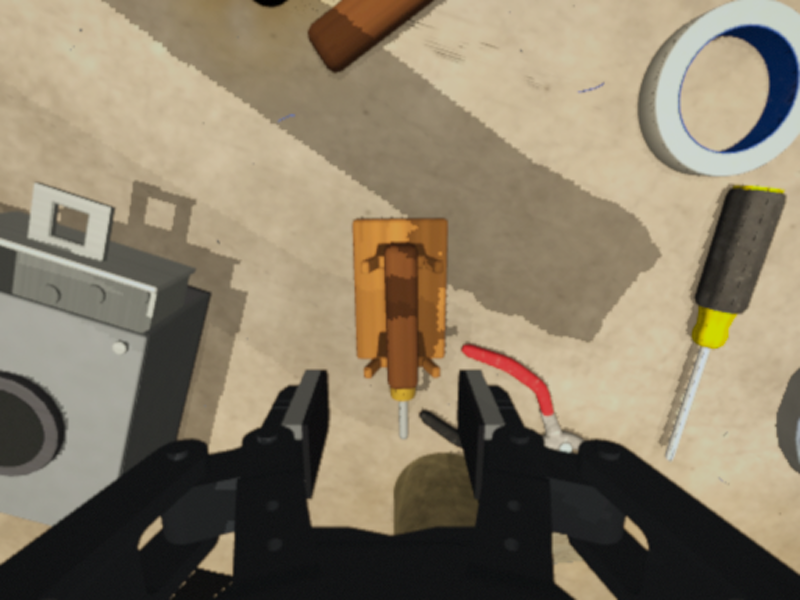

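Handle top runs (401,243)–(402,390). Its length matches the prediction exactly, so the height is right, and it lies about 6 px (4 mm) to tool +x. The tab hole is at (71,224).

Run:
```python
from hk import *
c=load('w5');a,b=[atz(c,np.array(p)/1.5625,86) for p in((401,243),(402.5,390))]
m=(a+b)/2;print(m.round(1),np.linalg.norm(a-b),np.arctan2(*(b-a)[1::-1]))
print('hole',atz(c,np.array([71,224])/1.5625,73).round(1), tri([(c,np.array([71,224])/1.5625),(load('w4'),np.array([728,366])/1.5625)]).round(1))
print('rod end',atz(c,np.array([404,437])/1.5625,44).round(1),m+85*(b-a)/np.linalg.norm(b-a))
print(row(*down(m[0],m[1],78,.296,1)))
```

```text
[573.1 382.6  86. ] 92.11204408935141 0.30660292840565184
hole [576.3 179.7  73. ] [577.9 177.2  70.7]
rod end [673.8 415.9  44. ] [654.17829104 408.25142398  86.        ]
[5.7, 152.4, -14.7, 0.0, -0.2, -0.1]
```

```bash
python3 -m crank '[[6,40,-15,0,0,0,0],[6,80,-15,0,0,0,0],[6,115,-15,0,0,0,0],[6,140,-15,0,0,0,0],[6,152.5,-15,0,0,0,0],[6,152.5,-15,0,0,0,0],[6,152.5,-15,0,0,0,0]]' 40; python3 -m crank '[[0,0,0,0,0,0,0.4],[0,0,0,0,0,0,0.7],[0,0,0,0,0,0,1],[0,0,0,0,0,0,1],[0,0,0,0,0,0,1],[0,0,0,0,0,0,1]]' 40; python3 log.py
```

```text
time_s: 15.5
ee_pos: [573.9, 383.5, 79.5]
orientation: [-1.058, -1.423, 1.421]
force: [0.2, 1.3, 1.1]
grip_width: 42.8
time_s: 16.1
ee_pos: [574.7, 384.3, 81.9]
orientation: [-1.059, -1.426, 1.418]
force: [-0.7, -0.8, 6.7]
grip_width: 19.4
q [ 0.048  1.135 -1.205  1.55   1.107  1.247  0.519] p [575. 384.  82.]
```

```bash
python3 -m crank '[[0,-15,0,0,0,0,1],[0,-40,0,0,0,0,1],[0,-75,0,0,0,0,1],[0,-110,0,0,0,0,1],[0,-110,0,0,0,0,1],[0,-110,0,0,0,0,1]]' 60; python3 log.py
python3 - <<'E'
from hk import *
print(row(*down(494,182,190,-.05,1)),row(*down(494,182,138,-.05,1)))
E
```

```text
time_s: 16.7
ee_pos: [574.3, 384.5, 194.4]
orientation: [-1.061, -1.429, 1.416]
force: [-0.7, -0.1, -1.0]
grip_width: 19.1
q [ 0.072  1.022 -1.3    1.495  0.998  1.377  0.573] p [574. 385. 194.]
[-170.7, 3.1, 135.4, 0.5, 19.6, 0.1] [-170.7, 55.1, 135.8, 0.5, 19.6, 0.1]
```

```bash
python3 -m crank '[[-171,3,135,0.5,19.6,0,1],[-171,3,135,0.5,19.6,0,1],[-171,3,135,0.5,19.6,0,1],[-171,3,135,0.5,19.6,0,1],[-171,3,135,0.5,19.6,0,1],[-171,3,135,0.5,19.6,0,1],[-171,30,135,0.5,19.6,0,1],[-171,55,135,0.5,19.6,0,1],[-171,55,135,0.5,19.6,0,1],[-171,55,135,0.5,19.6,0,1]]'; python3 log.py
python3 - <<'E'
from hk import *
a=cam('wrist');b=cam('scene');d=cam('side');dump('s6',b);dump('d6',d)
s=sensors.read_state();x=s['ee_pos'];F=R.from_rotvec(s['orientation']).as_matrix();f=-F[:,2]
tip=x+83*f+37.9*F[:,1];print('tip',tip.round(1),'f',f.round(3));hole=[577,178,73]
def crop(c,k=5,w=80,h=60):
    p=((proj(c,tip)+proj(c,hole))/2).astype(int);u,v=p-[w//2,h//2];print('crop',u,v,'tip',((proj(c,tip)-[u,v])*k).round(),'hole',((proj(c,hole)-[u,v])*k).round());return cv2.resize(c[0][v:v+h,u:u+w],None,fx=k,fy=k,interpolation=cv2.INTER_CUBIC)
A=cv2.resize(a[0],(400,300));save('w6',np.vstack([np.hstack([crop(b),crop(d)]),np.hstack([A,A*0])]))
E
```

```text
time_s: 17.7
ee_pos: [494.7, 183.3, 138.5]
orientation: [-1.228, -1.174, 1.173]
force: [0.8, 0.3, -0.2]
grip_width: 19.0
q [ 0.499  0.916 -1.32   1.939  0.993  1.154  0.294] p [495. 183. 138.]
tip [578.3 179.1 101.5] f [ 0.999 -0.049  0.   ]
crop 205 162 tip [201. 133.] hole [203. 172.]
crop 212 158 tip [202. 134.] hole [204. 173.]
```

View pics/w6.png

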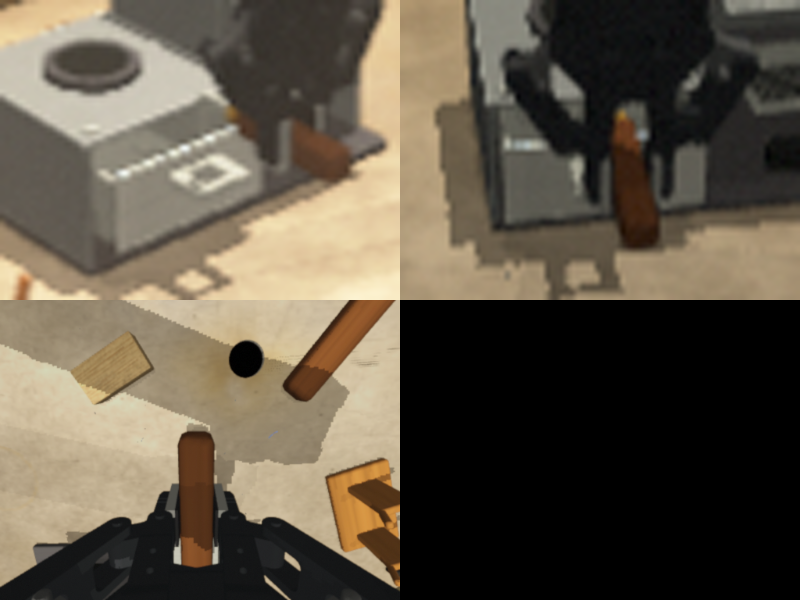

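Run:
```python
from hk import *
b,d=load('s6'),load('d6')
print('ferrule meas',tri([(b,np.array([205+232/5,162+113/5])),(d,np.array([212+222/5,158+117/5]))]).round(1))
s=sensors.read_state();x=s['ee_pos'];F=R.from_rotvec(s['orientation']).as_matrix();f=-F[:,2]
print('handle end pred',(x+44*f+6.9*F[:,1]).round(1))
e=x+44*f+6.9*F[:,1]
for c,u,v in((b,205,162),(d,212,158)): print([((proj(c,p)-[u,v])*5).round().tolist() for p in(e,e+6*f)])
print('hole scene z73',atz(b,np.array([205+208/5,162+174/5]),73).round(1))
print(row(*down(x[0]-3,x[1]-3,93,-.05,1)))
```

```text
ferrule meas [559.5 170.7 123.2]
handle end pred [539.3 180.9 132.5]
[[240.0, 112.0], [234.0, 109.0]]
[[212.0, 132.0], [210.0, 125.0]]
hole scene z73 [572.7 177.9  73. ]
[-3.3, 46.4, 2.9, 0.0, 0.1, 0.2]
```

Run:
```python
from hk import *
b,d=load('s6'),load('d6');w=cam('wrist')
s=sensors.read_state();x=s['ee_pos'];F=R.from_rotvec(s['orientation']).as_matrix();f=-F[:,2];l=F[:,0]
for n,p in dict(neartop=x-48*f-4*F[:,1],nearbot=x-48*f+18*F[:,1]).items():
    print(n,'wrist400',(proj(w,p)/1.28).round(1),[((proj(c,p)-[u,v])*5).round().tolist() for c,u,v in((b,205,162),(d,212,158))])
# rod: horizontal rod end (bend) and tip
bend=x+83*f+13*F[:,1]
print([((proj(c,bend)-[u,v])*5).round().tolist() for c,u,v in((b,205,162),(d,212,158))])
for nm,c,u,v in(('b',b,205,162),('d',d,212,158)):
    save('z'+nm,cv2.resize(c[0][v+10:v+45,u+20:u+65],None,fx=8.8,fy=16 if 0 else 8.8,interpolation=cv2.INTER_NEAREST))
A=[cv2.imread('pics/z%s.png'%n) for n in'bd'];m=np.hstack(A);m=np.clip(m.astype(float)*1.5,0,255).astype(np.uint8);cv2.imwrite('pics/w7.png',m);print(m.shape)
```

```text
neartop wrist400 [195.5 134.2] [[341.0, 151.0], [238.0, 224.0]]
nearbot wrist400 [195.6 126.6] [[340.0, 183.0], [237.0, 256.0]]
[[201.0, 99.0], [203.0, 99.0]]
(308, 792, 3)
```

View pics/w7.png

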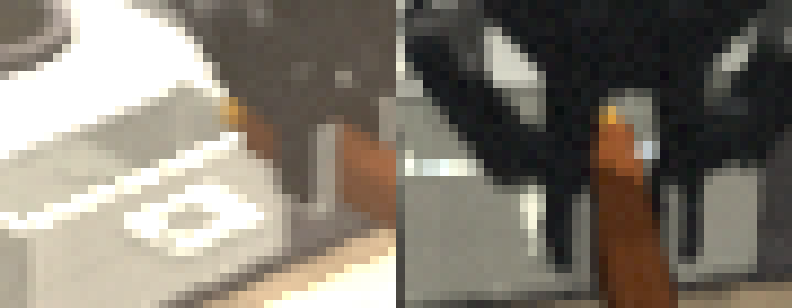

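Wrist view: the handle is straight and centred in the jaws, its near end on prediction (197,133 vs 195.5,134). The scene ferrule agrees to 1 px; the side one differs by about 2 px. I lower gently and watch the force.

```bash
python3 -m crank '[[-1.2,5,3,0,0,0,1],[-1.2,12,3,0,0,0,1],[-1.2,18,3,0,0,0,1],[-1.2,22,3,0,0,0,1],[-1.2,22,3,0,0,0,1]]'; python3 -m crank '[[0,3,0,0,0,0,1],[0,6,0,0,0,0,1],[0,9,0,0,0,0,1],[0,9,0,0,0,0,1]]'; python3 -m crank '[[0,3,0,0,0,0,1],[0,6,0,0,0,0,1],[0,6,0,0,0,0,1]]'
```

```text
time_s: 18.4
ee_pos: [492.0, 181.6, 116.5]
orientation: [-1.229, -1.174, 1.172]
force: [0.0, 0.7, -0.8]
grip_width: 19.1
time_s: 18.8
ee_pos: [491.8, 181.5, 107.1]
orientation: [-1.229, -1.173, 1.172]
force: [-0.5, -0.3, -0.5]
grip_width: 19.0
time_s: 19.1
ee_pos: [491.6, 181.3, 100.6]
orientation: [-1.229, -1.173, 1.173]
force: [-0.4, 0.4, -1.9]
grip_width: 18.8
```

```bash
python3 -m crank '[[0,3,0,0,0,0,1],[0,6,0,0,0,0,1],[0,6,4,0,0,0,1],[0,6,8,0,0,0,1],[0,6,12,0,0,0,1],[0,6,16,0,0,0,1],[0,6,20,0,0,0,1]]'
python3 - <<'E'
from hk import *
b,d=cam('scene'),cam('side')
z=[cv2.resize(c[0][v:v+60,u:u+80],None,fx=5,fy=5,interpolation=cv2.INTER_CUBIC) for c,u,v in((b,205,162),(d,212,158))]
save('w8',np.hstack(z))
for c,u,v in((b,205,162),):
    for h in([575,177.5,73],[555,178.5,73]):print(((proj(c,h)-[u,v])*5).round())
E
```

```text
time_s: 19.8
ee_pos: [471.5, 182.1, 94.7]
orientation: [-1.23, -1.173, 1.173]
force: [1.7, 0.3, -1.8]
grip_width: 19.1
[206. 173.]
[226. 184.]
```

View pics/w8.png

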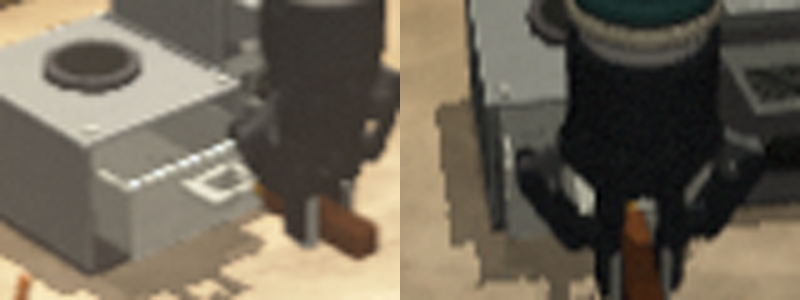

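The tray is following the hook: the hole went from (208,174) to about (232,182), with 1.7 N drag. I continue to the stop.

```bash
python3 -m crank '[[0,0,5,0,0,0,1],[0,0,10,0,0,0,1],[0,0,15,0,0,0,1],[0,0,20,0,0,0,1],[0,0,25,0,0,0,1],[0,0,30,0,0,0,1],[0,0,34,0,0,0,1],[0,0,38,0,0,0,1],[0,0,40,0,0,0,1]]'; python3 -m crank '[[0,0,2,0,0,0,1],[0,0,4,0,0,0,1],[0,0,6,0,0,0,1],[0,0,6,0,0,0,1]]'; python3 -m crank '[[0,0,2,0,0,0,1],[0,0,4,0,0,0,1],[0,0,4,0,0,0,1]]'; python3 log.py
```

```text
time_s: 20.8
ee_pos: [430.4, 184.3, 94.9]
orientation: [-1.228, -1.173, 1.174]
force: [1.5, -0.3, -2.2]
grip_width: 19.1
time_s: 21.2
ee_pos: [424.9, 184.5, 95.0]
orientation: [-1.229, -1.174, 1.173]
force: [3.8, -1.0, -2.1]
grip_width: 19.1
time_s: 21.5
ee_pos: [424.4, 184.6, 95.2]
orientation: [-1.233, -1.177, 1.169]
force: [13.4, 0.3, -7.1]
grip_width: 18.8
q [ 0.482  0.903 -1.29   2.112  1.068  1.037  0.127] p [424. 185.  95.]
```

The stop is reached: 13 N with no more travel. I relax forward to mid-hole, then lift out.

```bash
python3 -m crank '[[0,0,-3,0,0,0,1],[0,0,-6,0,0,0,1],[0,0,-6,0,0,0,1],[0,-8,-6,0,0,0,1],[0,-18,-6,0,0,0,1],[0,-30,-6,0,0,0,1],[0,-50,-6,0,0,0,1],[0,-75,-6,0,0,0,1],[0,-97,-6,0,0,0,1],[0,-97,-6,0,0,0,1]]'
python3 - <<'E'
from hk import *
A=R.from_rotvec([-1.059,-1.426,1.418]).as_matrix()
print(row([574.7,384.3,194],A),row([574.7,384.3,100],A))
E
```

```text
time_s: 22.5
ee_pos: [431.0, 185.1, 195.4]
orientation: [-1.235, -1.181, 1.165]
force: [0.2, 0.2, -1.7]
grip_width: 18.7
[206.1, 3.7, -133.6, 0.3, -19.6, 0.1] [205.6, 97.6, -132.7, 0.3, -19.6, 0.1]
```

```bash
python3 -m crank '[[206,3,-134,0.3,-19.6,0,1],[206,3,-134,0.3,-19.6,0,1],[206,3,-134,0.3,-19.6,0,1],[206,3,-134,0.3,-19.6,0,1],[206,3,-134,0.3,-19.6,0,1],[206,3,-134,0.3,-19.6,0,1],[206,3,-134,0.3,-19.6,0,1],[206,3,-134,0.3,-19.6,0,1],[206,3,-134,0.3,-19.6,0,1]]'
python3 - <<'E'
from hk import *
A=R.from_rotvec([-1.059,-1.426,1.418]).as_matrix()
print(row([574.5,384,110],A),row([574.5,384,82],A))
c=cam('wrist');dump('w9',c);i=cv2.resize(c[0],(640,480),interpolation=cv2.INTER_CUBIC);save('w9',i)
s=sensors.read_state();print(s['ee_pos'])
E
```

```text
time_s: 23.4
ee_pos: [575.1, 382.7, 194.6]
orientation: [-1.058, -1.425, 1.417]
force: [-0.2, 0.5, -0.6]
grip_width: 18.7
[1.2, 84.6, 0.6, -0.0, -0.1, 0.1] [1.2, 112.6, 0.7, -0.0, -0.1, 0.1]
[575.31200227 382.69545741 194.6960222 ]
```

View pics/w9.png

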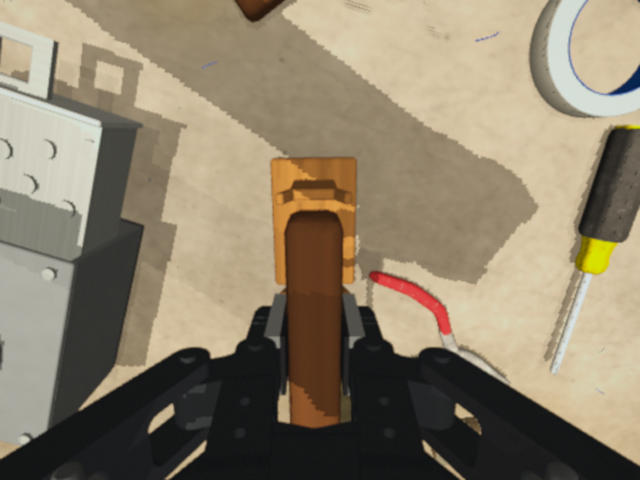

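The hook hangs centred over the rest (handle centre 314, rest 315), its near end unchanged in the hand, so there was no slip. The tray is far out. Lower into the rest.

```bash
python3 -m crank '[[1,40,0.5,0,0,0,1],[1,75,0.5,0,0,0,1],[1,92,0.5,0,0,0,1],[1,100,0.5,0,0,0,1],[1,106,0.5,0,0,0,1],[1,110,0.5,0,0,0,1],[1,112,0.5,0,0,0,1],[1,112,0.5,0,0,0,1]]'; python3 log.py
```

```text
time_s: 24.25
ee_pos: [575.2, 384.2, 83.4]
orientation: [-1.059, -1.426, 1.416]
force: [0.8, -0.2, -1.1]
grip_width: 19.4
q [ 0.049  1.134 -1.206  1.549  1.104  1.247  0.52 ] p [575. 384.  83.]
```

```bash
python3 -m crank '[[0,1,0,0,0,0,1],[0,2,0,0,0,0,1],[0,2,0,0,0,0,1]]'; python3 -m crank '[[0,0,0,0,0,0,0.4],[0,0,0,0,0,0,0.2],[0,0,0,0,0,0,0],[0,0,0,0,0,0,0],[0,0,0,0,0,0,0],[0,0,0,0,0,0,0]]'; python3 -m crank '[[0,-20,0,0,0,0,0],[0,-60,0,0,0,0,0],[0,-105,0,0,0,0,0],[0,-150,0,0,0,0,0],[0,-150,14,0,0,0,0],[0,-150,14,0,0,0,0],[0,-150,14,0,0,0,0]]'
python3 - <<'E'
from hk import *
c=cam('wrist');dump('w10',c);b=cam('scene')
i=cv2.resize(c[0],(480,360),interpolation=cv2.INTER_AREA);j=cv2.resize(b[0][140:260,165:270],(315,360),interpolation=cv2.INTER_CUBIC)
save('w10',np.hstack([i,j]));s=sensors.read_state();print(s['ee_pos'],s['qvel'].round(3))
f=np.array([cos(.306),sin(.306),0]);g=np.array([573.1,382.6,86])
print([(proj(c,p)*480/512).round().tolist() for p in(g-46*f,g+46*f)])
E
```

```text
time_s: 24.55
ee_pos: [575.4, 384.5, 82.0]
orientation: [-1.059, -1.427, 1.415]
force: [0.1, -0.7, -0.2]
grip_width: 18.9
time_s: 25.15
ee_pos: [575.4, 384.4, 82.0]
orientation: [-1.059, -1.427, 1.415]
force: [-0.4, 0.3, 0.6]
grip_width: 43.1
time_s: 25.85
ee_pos: [561.4, 379.4, 232.1]
orientation: [-1.06, -1.427, 1.415]
force: [-0.3, -0.9, -1.3]
grip_width: 42.6
[561.5918775  379.25181011 231.0201397 ] [-0.001  0.011 -0.    -0.002 -0.001 -0.004 -0.002]
[[234.0, 142.0], [236.0, 230.0]]
```

The picture limit is reached, so I check the final state numerically.

Run:
```python
from hk import *
def brown(c):
    h=cv2.cvtColor(c[0],cv2.COLOR_RGB2HSV).astype(int);m=((h[...,0]<14)&(h[...,1]>110)&(h[...,2]>35)&(h[...,2]<140)).astype(np.uint8)
    m[:, :215]=0;m[:,300:]=0;m[:120]=0;m[270:]=0
    m=cv2.morphologyEx(m,cv2.MORPH_OPEN,np.ones((7,7)))
    n,l,st,ce=cv2.connectedComponentsWithStats(m);k=1+st[1:,4].argmax();x,y,w,hh,a=st[k]
    u=ce[k];e0=atz(c,(u[0],y),86);e1=atz(c,(u[0],y+hh),86);vs,us=np.where(l==k);p=np.polyfit(vs,us,1)
    return st[k],((e0+e1)/2).round(1),p[0].round(3)
for n in('w5','w10'):print(n,brown(load(n)))
# bright tab in scene image: search along slide direction template: brightness at predicted hole ring
b=cam('scene');d=cam('side')
s0=load('scene')
for nm,c,c0 in(('scene',b,s0),('side',d,load('side'))):
    t=c0[0];p=proj(c0,[596.7,174.8,73]).astype(int);T_=t[p[1]-7:p[1]+8,p[0]-10:p[0]+11]
    r=cv2.matchTemplate(c[0],T_,cv2.TM_CCOEFF_NORMED);u0=p-[10,7];q=r[p[1]-40:p[1]+50,p[0]-40:p[0]+60];k=np.unravel_index(q.argmax(),q.shape)
    uv=np.array([p[0]-40+k[1]+10,p[1]-40+k[0]+7]);print(nm,q.max().round(2),uv,atz(c,uv,73).round(1),'initial',atz(c0,p,73).round(1))
# bystanders: image patch difference vs start
    for n,X in dict(block=(394,106,15),capac=(647,-298,50),rotor=(659,-211,50),tape=(375,545,15),treadle=(640,35,68)).items():
        u,v=proj(c,X).astype(int);print('  ',n,np.abs(c[0][v-8:v+9,u-8:u+9].astype(int)-c0[0][v-8:v+9,u-8:u+9]).mean().round(1))
```

```text
w5 (array([ 247,  176,   21,   72, 1425], dtype=int32), array([581.3, 384.8,  86. ]), np.float64(0.018))
w10 (array([ 242,  175,   21,   69, 1341], dtype=int32), array([582.5, 386.6,  86. ]), np.float64(0.009))
scene 0.63 [259 203] [516.3 176.4  73. ] initial [601.8 171.6  73. ]
   block 53.2
   capac 1.3
   rotor 1.4
   tape 1.2
   treadle 1.3
side 0.82 [256 206] [516.2 180.2  73. ] initial [599.5 176.1  73. ]
   block 37.1
   capac 12.2
   rotor 12.2
   tape 15.7
   treadle 5.9
```

```bash
python3 -c "
from workcell import workorder,sensors
print(sensors.read_state()['time_s'],workorder.sign_off())"
```

```text
the job is handed in; nothing more can be done
26.05 None
```

The tray is open and the job is handed in at about 26 s; sign-off reports no verdict.

**What I did**
- **Treadle:** I pressed it to its rigid stop, about 23 N up and 28 N in all, held for over 0.5 s, then let it up. The tray sprang out about 22 mm.
- **Tray:** I took the smaller hook off its rest, set its point in the tab hole, and drew the tray out until it stopped (13 N on the hook).
- **Hook:** I lowered it back into its rest, released it and lifted the gripper clear.

**Last checks**
- **Tray travel:** The tab hole has moved 83 to 86 mm (template match in both fixed cameras; the scene match was weak at 0.63, the side one 0.82).
- **Hook:** It lies about 2 mm and 0.01 rad from where it lay at the start.
- **Treadle:** It is unchanged from the start in the scene view.
- **Rotor, capacitor and tape:** They are unchanged in the scene view. In the side view their patches differed more, and I did not find out why (shadow or arm is likely).

**What fell short**
- **Wood block:** The final comparison for it failed, with large patch differences in both cameras. I think the arm was in front of it but did not confirm that. The block lay free in the last wrist view that showed it, just before the pull, and the gripper never came near it.
- **Final picture:** I could not view it, because the 12-picture limit was reached, so the last checks are numerical only.
- **Arm posture:** My first tilted approach ran into joint limits. I recovered with the wrist turned the other way, touching nothing.
- **Ferrule position:** The two fixed cameras disagreed by about 2 px on the hook's ferrule before insertion. The point still went into the hole without contact.

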